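# Make up two baby-feeding kits on their stands

### The job

Make up the two feeding kits. On the blue stand: the tall bottle upright in the round well with the green collar over its neck, down on the shoulder, and the white scoop lying flat on the sloped rest, cup against the cleat, handle pointing straight up the slope; on the orange stand: the short bottle upright in the well and the teaspoon flat on the slope, bowl end against the cleat, handle straight up the slope. Leave the storage box, the jar and the cup where they are.

Things in the scene. Friction and masses are not known exactly. Their poses are not given: they have to be found in the camera images.
- stand_blue: blue kit stand, fixed, 140 (x) by 200 (y); origin: centre of underside; +x away from the robot (within 0.2 rad). Round well at x 0, y 55: floor z 6, white rim inner radius 36, top z 12. White sloped rest 80 wide along y = -55, rising to +x at 15 degrees from x -58, z 12 to x 62, z 44. Black cleat across the low end, inner face meeting the slope at x -58, z 12, 10 high. All mm.
- stand_orange: orange kit stand, fixed, 140 (x) by 200 (y); origin: centre of underside; +x away from the robot (within 0.2 rad). Round well at x 0, y 55: floor z 6, white rim inner radius 36, top z 12. White sloped rest 80 wide along y = -55, rising to +x at 15 degrees from x -58, z 12 to x 62, z 44. Black cleat across the low end, inner face meeting the slope at x -58, z 12, 10 high. All mm.
- bottle_tall: empty baby bottle, milky, closed by a flat blue disc on top, blue band; upright. Origin at the centre of its underside, z up. Body 56 mm in diameter, 105 mm high to its flat shoulder; above that the neck, 34 mm in diameter for 13 mm, then tapering to 26 mm; 129 mm high in all. 70 g, rigid.
- bottle_short: empty baby bottle, milky, closed by a flat orange disc on top, orange band; upright. Origin at the centre of its underside, z up. Body 56 mm in diameter, 70 mm high to its flat shoulder; above that the neck, 34 mm in diameter for 13 mm, then tapering to 26 mm; 94 mm high in all. 70 g, rigid.
- collar: hard silicone bottle collar, a green ring lying flat: outer diameter 62 mm, hole 42 mm, 18 mm high, 40 g. Origin at the centre of its underside, z its axis.
- scoop: white measuring scoop standing on its cup: cup 40 mm in diameter at the foot, 44 mm at the rim, 32 mm high; from the rim a flat handle 13 mm wide and 5 mm thick points along +x, ending 70 mm from the cup's axis, its top 31 mm above the foot. Origin at the centre of the cup's underside, z up. 30 g.
- teaspoon: stainless teaspoon lying flat, 120 mm long along x: round bowl of 34 mm diameter (9 mm high) at the -x end, centred at x -43 mm, straight flat handle 11 mm wide and 8 mm thick towards +x. Origin at the middle of its length, on the underside, z up; the bowl's end is at x -60 mm. 35 g, balance point near x -10 mm.
- storage_box: closed food storage box with green lid and four white snap clamps, 145 by 215 mm, 77 mm high, 0.9 kg; origin at the centre of its underside. To be left alone.
- jar: amber jar with a red cap, 60 mm in diameter, 100 mm high; origin at the centre of its underside. It stands between the two stands. To be left alone.
- cup: blue mug, 74 mm in diameter, 80 mm high; origin at the centre of its underside. To be left alone.
Mind the look-alikes: they are no part of the job. There is more than one size of the collar; the job needs the smaller. Of the things that look like the teaspoon, take the one that is farthest from the robot's base at the start.

How it is judged:
By the outcome, as a careful person would: the job done as asked, in the order asked, and still so for the second after the job is handed in, with the robot touching nothing.
It also fails if it takes over 134 s, if anything falls off the work surface, if the arm or the gripper's body presses on something with over 40 N, if the wrist force passes 120 N, or if a joint passes its speed limit or range.

### The arm

A 6-joint arm with a two-finger parallel gripper is mounted at the origin on the work surface. World frame = base frame: x ahead of the robot, y to its left, z up, the work surface at z = 0. Lengths are in mm, angles in rad, forces in N, time in s.
With the tool pointing down it reaches from about 275 to 750 mm from the base axis. Payload 10.2 kg.
Tool frame: the origin (TCP) lies midway between the tips of the shut fingers; the grasp point (between the pads) lies 19 mm behind it; z points along the fingers, y is the line along which they close (so a half turn about z gives the same grasp; the last joint's range is limited). The gripper opens to 85 mm and grips with 20 to 120 N. Pads are 22 mm wide; open, the fingers measure 114 mm over their backs; the gripper's body (76 mm by 85 mm) begins 54 mm behind the grasp point. The pads swing forward as they close: fully open they stand 13 mm farther back than shut.
Start: joints at [-1.539, 0.313, 1.498, -0, 1.331, -0.223], TCP at [132.314, -508.059, 231.294] pointing down, gripper open.
Joint ranges: [-2.94, 2.94], [-0.97, 2.17], [0.19, 2.56], [-1.23, 4.37], [0.02, 3.11], [-2.88, 2.88]. Speed limits (rad/s): [2.39, 2.39, 3.01, 3.14, 3.14, 3.14].

### API

Orientations are given as a unit quaternion [w, x, y, z].
In Python, from rig import sense, capture, finish_job, find_in, place_of gives the robot as it stands. The module is installed in compiled form; this text tells all that it offers.
- The arm moves only by the shell command python3 -m jog 'ROWS' [FORCE]. ROWS is JSON, a list of rows, each an object of numbers: "tx", "ty", "tz": the shift along the tool's x, y, z in mm; "ax", "ay", "az": the turn, a rotation vector about the tool's x, y, z in rad; "jaw": the closure, from -1 (fully open) to 1 (shut), so that 0 is half open. In form: [{"tx": .., "ty": .., "tz": .., "ax": .., "ay": .., "az": .., "jaw": ..}, ...]. A call has 1 to 5 rows; each row shifts and turns the commanded pose from where the row before left it, along the tool's axes as they then stand; what a row does not reach is not made up. A row lasts 1/8 s, in which the tool goes at most 62.5 mm and 10.7 degrees, less where a joint would pass 70% of its speed; a pose out of reach is approached as far as the arm can. A call with a gripper value outside its range is refused whole. The fingers move at their own pace and stop on an object; FORCE is the grip in N (left out, the last holds). Time passes only in rows, so rows that do not move let the fingers close. It gives the time, the measured TCP pose, the force, the opening and the grip force at its end, in the units of the state.
- sense(): the state, without advancing time (a new reading comes with each control period).
- capture(name): name is "scene" or "top" or "wrist"; returns a dict with "color" (480x640x3 uint8, red, green, blue), "depth" (480x640 float32, mm along the optical axis (not along the pixel's ray), 0 where there is no reading), "fx", "fy", "cx", "cy" (pixels), "k1" (the pictures are not rectified: a ray, as slopes to the right and down, at radius r is drawn at 1 + k1 r^2 times it, then the intrinsics apply), "camera_from_world" (4x4, takes a point from world to camera coordinates); the wrist camera has in their place "mount" (4x4, takes a point from camera to tool coordinates, whose origin is the TCP and whose axes are the flange's). Camera axes: x right, y up, looking along -z (the intrinsics and any distortion apply to the point x, -y, -z); pixel columns grow to the right and rows downward; lengths in mm; the calibration is good to about 2 mm. A picture is of the moment at which its call begins: read the wrist's pose just before it.
- finish_job(): hands the job in; it is judged then, once.
Trained networks look in the newest picture that a camera, given by its name, has taken for a name from the list of things; names that differ only in an ending like _2 or _b are one class to them, and where a whole thing is asked for, a point or a joint stands for the part that bears it (a point fixed in the world has none). Each returns a list of dicts, best first, with "conf" (0 to 1); they miss things now and then, are a little off and sometimes report something else, mostly with a low value. They report only what shows in the picture. A call takes as long as a camera call. They do not tell look-alikes from the thing itself.
- find_in(query, camera): "centre" ([column, row] in pixels, amid what is visible of it).
- place_of(query, camera): "centre" ([column, row] in pixels: a listed point, or the origin of a listed thing).
The state is a dict: "time_s": time; "joints": joint angles; "dq": joint speeds; "tau": joint torques, N m; "eef_pos": TCP position; "ee_rot": TCP orientation; "force": force on the tool from outside, world axes, zero at the start; "wrist_torque": the same for the moment, N m; "grip_width": opening from 0.0 (shut) to 1.0 (fully open); "grip_force": force on a finger pad.
Only numpy, scipy, OpenCV 4.12 (cv2) and the standard library are available. Lean on these libraries where they do the work, as an engineer would, in place of code of your own. Each camera call takes 0.05 s, during which the arm holds its last target. There are 200 camera calls.

## Working session

There is one attempt and no reset: what is moved stays moved. The work goes in short steps, Python scripts to look and compute and a shell command to move; the robot and the scene stay as the last step left them, time stands still between calls to the robot, and variables do not carry over. Pictures are saved under pics/ and viewed, at most 17 in all, crops included, and the job is handed in when it is done.

```bash
mkdir -p pics; cat > h.py <<'E'
import numpy as np, cv2
from rig import sense, capture, find_in, place_of
from scipy.spatial.transform import Rotation as R
def rot(q): return R.from_quat([q[1],q[2],q[3],q[0]]).as_matrix()
def cap(n):
    s=sense(); c=capture(n)
    if 'mount' in c:
        T=np.eye(4);T[:3,:3]=rot(s['ee_rot']);T[:3,3]=s['eef_pos'];c['wfc']=T@np.array(c['mount'])
    else: c['wfc']=np.linalg.inv(np.array(c['camera_from_world']))
    return c
def slopes(c,u,v):
    x=(u-c['cx'])/c['fx'];y=(v-c['cy'])/c['fy'];a,b=x,y
    for _ in range(10):
        f=1+c['k1']*(a*a+b*b);a,b=x/f,y/f
    return a,b
def cloud(c):
    v,u=np.mgrid[0:480,0:640].astype(float);a,b=slopes(c,u,v);d=c['depth']
    P=np.stack([a*d,-b*d,-d],-1);P=P@c['wfc'][:3,:3].T+c['wfc'][:3,3];P[d<=0]=np.nan
    return P
def onplane(c,u,v,z):
    a,b=slopes(c,u,v);r=c['wfc'][:3,:3]@np.array([a,-b,-1.]);o=c['wfc'][:3,3]
    return o+r*(z-o[2])/r[2]
def save(c,n,crop=None,s=1):
    i=c['color'][:,:,::-1]
    if crop: i=i[crop[1]:crop[3],crop[0]:crop[2]]
    cv2.imwrite('pics/'+n,cv2.resize(i,None,fx=s,fy=s))
E
python3 - <<'E'
from h import *
import pickle
for n in ('top','scene'):
    c=cap(n);save(c,n+'0.png');P=cloud(c)
    pickle.dump((c,P),open(n+'.pkl','wb'))
    for q in ['stand_blue','stand_orange','bottle_tall','bottle_short','collar','scoop','teaspoon','storage_box','jar','cup']:
        for r in place_of(q,n)[:4]:
            u,v=r['centre'];print(n,q,round(r['conf'],2),int(u),int(v),np.round(P[int(v),int(u)]),np.round(onplane(c,u,v,0)[:2]))
s=sense();print(s)
E
```

```text
top stand_blue 0.66 245 184 [630. 201.  11.] [632. 201.]
top stand_orange 0.91 381 191 [ 612. -199.   20.] [ 616. -202.]
top bottle_tall 0.69 207 237 [460. 290. 113.] [470. 309.]
top bottle_short 0.95 423 252 [ 430. -312.   73.] [ 436. -328.]
top collar 0.92 244 293 [310. 198.  -2.] [308. 196.]
top collar 0.7 258 246 [448. 159.   4.] [447. 157.]
top collar 0.59 246 187 [622. 199.   6.] [621. 199.]
top scoop 0.6 368 248 [ 446. -162.    7.] [ 446. -165.]
top scoop 0.17 204 240 [452. 299. 108.] [462. 318.]
top teaspoon 0.61 316 254 [427. -11.   3.] [426. -12.]
top storage_box 0.68 476 190 [ 609. -466.   80.] [ 624. -489.]
top jar 0.68 314 195 [582.  -3. 102.] [600.  -3.]
top cup 0.75 156 183 [633. 471.   7.] [632. 472.]
scene stand_blue 0.95 309 364 [632. 200.   9.] [630. 199.]
scene stand_orange 0.88 216 225 [ 624. -223.   12.] [ 621. -229.]
scene stand_orange 0.64 260 168 [ 446. -301.   31.] [ 436. -320.]
scene bottle_short 0.79 256 170 [ 459. -300.   33.] [ 447. -322.]
scene collar 0.83 419 291 [320. 198.  -2.] [321. 200.]
scene collar 0.56 367 310 [449. 167.  -3.] [450. 169.]
scene 
[... 458 characters left out ...]
225.]
{'time_s': 1.1, 'joints': array([-1.53941818e+00,  3.12918796e-01,  1.49769237e+00, -1.95111105e-05,
        1.33099427e+00, -2.23399326e-01]), 'dq': array([-0.00030866, -0.00067425,  0.00077275, -0.0007949 ,  0.00032623,
       -0.00200756]), 'tau': array([ 3.44252539e-04, -4.12168801e+01, -2.59894180e+01, -1.35097289e-04,
        5.25128962e-04, -1.29328944e-05]), 'eef_pos': array([ 132.29986677, -508.0667964 ,  231.28742823]), 'ee_rot': array([-7.26927033e-06,  9.91896727e-01,  1.27046774e-01, -8.82015112e-06]), 'force': array([ 0.56671004, -0.74175013, -1.12651812]), 'wrist_torque': array([ 0.00815276, -0.00954563,  0.01613742]), 'grip_force': 0.0, 'grip_width': 0.9983881046542963}
```

View pics/top0.png

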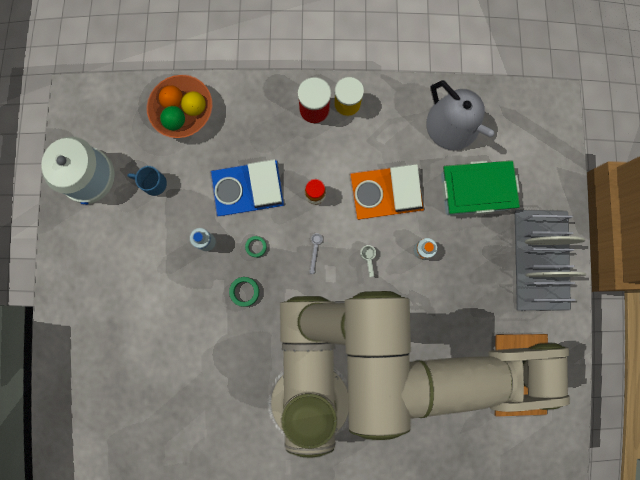

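```bash
python3 - <<'E'
from h import *
import pickle
from scipy import ndimage as N
c,P=pickle.load(open('top.pkl','rb'))
# raised blobs within workspace
z=P[...,2];m=(z>4)&(P[...,0]>150)&(P[...,0]<800)
lab,n=N.label(ndi:=N.binary_opening(m,iterations=1))
for i in range(1,n+1):
    k=lab==i
    if k.sum()<12: continue
    p=P[k];h=np.percentile(p[:,2],90);r=cv2.minAreaRect(p[:,:2].astype(np.float32))
    print(k.sum(),'med',np.round(np.median(p,0)),'h',round(h),'rect',np.round(r[0]),np.round(r[1]),round(r[2]))
rgb=c['color'].astype(int)
g=(rgb[...,1]>rgb[...,0]+25)&(rgb[...,1]>rgb[...,2]+15)
lab,n=N.label(g)
for i in range(1,n+1):
    k=lab==i
    if k.sum()>15:
        p=P[k];r=cv2.minAreaRect(p[:,:2].astype(np.float32));print('green',k.sum(),np.round(np.nanmean(p,0)),np.round(r[0]),np.round(r[1]))
E
```

```text
1481 med [ 771. -408.  113.] h 163 rect [ 771. -430.] [180.  58.] 90
458 med [786. 408.  54.] h 68 rect [779. 402.] [147.  42.] 90
3587 med [641. 659. 177.] h 189 rect [669. 708.] [221. 181.] 64
1365 med [627. 144.  25.] h 41 rect [630. 152.] [143. 110.] 9
9231 med [ 517. -625.   66.] h 90 rect [ 510. -619.] [567. 317.] 39
1404 med [ 623. -266.   25.] h 41 rect [ 622. -263.] [148. 107.] 14
607 med [636. 481.  47.] h 80 rect [641. 489.] [108.  73.] 57
719 med [609. 248.   8.] h 14 rect [611. 245.] [128. 116.] 17
19 med [670. 208.   8.] h 13 rect [670. 208.] [19.  9.] 46
23 med [663. 286.   8.] h 10 rect [663. 286.] [16. 17.] 48
12 med [670. 247.   8.] h 11 rect [669. 247.] [11.  9.] 44
715 med [ 608. -159.    8.] h 14 rect [ 614. -168.] [131. 101.] 9
18 med [ 660. -194.    8.] h 14 rect [ 660. -195.] [18.  8.] 43
16 med [ 653. -117.    8.] h 12 rect [ 654. -117.] [15.  9.] 50
12 med [643. 496.   7.] h 11 rect [643. 496.] [14.  8.] 13
438 med [595.  -6.  97.] h 105 rect [601.  -6.] [57. 65.] 1
64 med [570. 200.   8.] h 13 rect [569. 200.] [31. 24.] 1
60 med [ 562. -212.    8.] h 12 rec
[... 213 characters left out ...]
med [ 439. -317.   72.] h 95 rect [ 446. -327.] [56. 66.] 35
46 med [445.  -8.   8.] h 13 rect [442.  -7.] [15. 45.] 69
82 med [ 440. -170.   22.] h 35 rect [ 438. -166.] [49. 33.] 73
12 med [ 422. -147.    8.] h 34 rect [ 422. -147.] [ 8. 10.] 46
46 med [388.  -1.   8.] h 13 rect [392.  -2.] [14. 43.] 85
90 med [ 389. -167.   31.] h 35 rect [ 390. -170.] [56. 20.] 14
433 med [315. 196.  24.] h 30 rect [315. 197.] [88. 85.] 56
12851 med [ 199. -123.  579.] h 676 rect [ 237. -330.] [848. 174.] 90
green 461 [815. 415.  74.] [817. 418.] [64. 70.]
green 3402 [ 620. -482.   76.] [ 628. -502.] [133. 239.]
green 208 [447. 166.  17.] [439. 162.] [48. 56.]
green 399 [315. 197.  25.] [nan nan] [0. 0.]
```

The top view shows the blue stand around (248,188), orange stand (387,192), tall bottle (201,238), small collar (256,246), big collar (244,292), teaspoon (316,253, bowl away from the robot), scoop (370,260, handle toward the robot) and short bottle (428,248). The other spoon, at about (235,-271), is nearer the base. I'll move in for a closer look.

```bash
cat >> h.py <<'E'
def goal(x,y,z,psi,tilt=0.,tiltyaw=0.):
    """needed tool-frame shift (current axes), then turn, to TCP (x,y,z); tool x at yaw psi, tilt: tool z leans by tilt towards heading tiltyaw"""
    s=sense();Rc=rot(s['ee_rot']);d=np.array([x,y,z])-s['eef_pos']
    Rg=np.array([[np.cos(psi),np.sin(psi),0],[np.sin(psi),-np.cos(psi),0],[0,0,-1]]).T if 0 else np.column_stack([[np.cos(psi),np.sin(psi),0],[np.sin(psi),-np.cos(psi),0],[0,0,-1]])
    Rg=R.from_rotvec(-tilt*np.array([-np.sin(tiltyaw),np.cos(tiltyaw),0])).as_matrix()@Rg
    t=Rc.T@d
    print('goal: shift',np.round(t,1),'norm',round(np.linalg.norm(t)),'| turn',np.round(R.from_matrix(Rc.T@Rg).as_rotvec(),3),'| shift if turned first',np.round(Rg.T@d,1))
def st():
    s=sense();Rc=rot(s['ee_rot']);print('t',round(s['time_s'],2),'pos',np.round(s['eef_pos'],1),'psi',round(np.arctan2(Rc[1,0],Rc[0,0]),3),'z',np.round(Rc[:,2],3),'F',np.round(s['force'],1),'grip',round(s['grip_width'],3),round(s['grip_force'],1),'q',np.round(s['joints'],2))
E
r='[{"tx":42,"ty":-26,"tz":-15},{"tx":42,"ty":-26,"tz":-15},{"tx":42,"ty":-26,"tz":-15},{"tx":42,"ty":-26,"tz":-15},{"tx":42,"ty":-26,"tz":-15}]'; unset r
python3 -m jog '[{"tx":42,"ty":-26,"tz":-15},{"tx":42,"ty":-26,"tz":-15},{"tx":42,"ty":-26,"tz":-15},{"tx":42,"ty":-26,"tz":-15},{"tx":42,"ty":-26,"tz":-15}]'
python3 -m jog '[{"tx":42,"ty":-26,"tz":-15},{"tx":42,"ty":-26,"tz":-15},{"tx":42,"ty":-26,"tz":-15},{"tx":42,"ty":-26,"tz":-15},{"tx":42,"ty":-26,"tz":-15}]'
python3 - <<'E'
from h import *
import pickle
st()
c=cap('wrist');save(c,'w1.png');pickle.dump((c,cloud(c)),open('w1.pkl','wb'))
print(c['wfc'])
E
```

```text
t 1.1 pos [ 132.3 -508.1  231.3] psi 0.255 z [-0.  0. -1.] F [ 0.6 -0.7 -1.1] grip 0.998 0.0 q [-1.54  0.31  1.5  -0.    1.33 -0.22]
[[ 2.51734764e-01  9.27259082e-01  2.77164576e-01  2.02469605e+02]
 [-9.67796245e-01  2.41134009e-01  7.22829000e-02 -4.87908759e+02]
 [ 1.91169963e-04 -2.86434955e-01  9.58099671e-01  3.73587267e+02]
 [ 0.00000000e+00  0.00000000e+00  0.00000000e+00  1.00000000e+00]]schema error: expected keys tx, ty, tz, ax, ay, az, jaw
schema error: expected keys tx, ty, tz, ax, ay, az, jaw
```

View pics/w1.png

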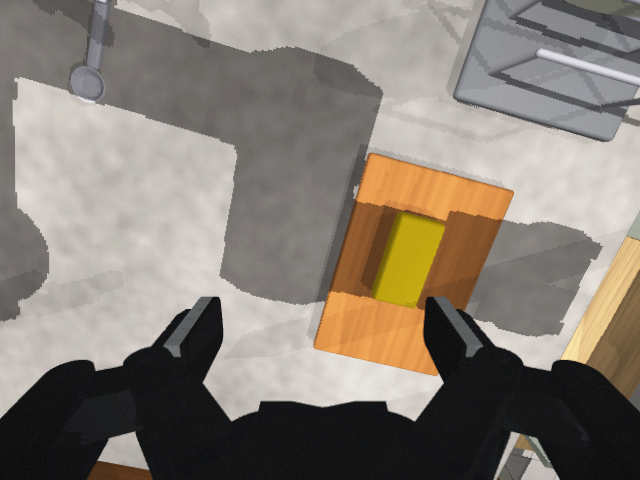

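All keys are required, so that move was refused. The picture, from the start pose, shows the look-alike spoon at the upper left (bowl at 87,82) and a sponge on a board at (410,260).

```bash
python3 -m jog '[{"tx":42,"ty":-26,"tz":-15,"ax":0,"ay":0,"az":0,"jaw":-1},{"tx":42,"ty":-26,"tz":-15,"ax":0,"ay":0,"az":0,"jaw":-1},{"tx":42,"ty":-26,"tz":-15,"ax":0,"ay":0,"az":0,"jaw":-1},{"tx":42,"ty":-26,"tz":-15,"ax":0,"ay":0,"az":0,"jaw":-1},{"tx":42,"ty":-26,"tz":-15,"ax":0,"ay":0,"az":0,"jaw":-1}]'
python3 -m jog '[{"tx":42,"ty":-26,"tz":-15,"ax":0,"ay":0,"az":0,"jaw":-1},{"tx":42,"ty":-26,"tz":-15,"ax":0,"ay":0,"az":0,"jaw":-1},{"tx":42,"ty":-26,"tz":-15,"ax":0,"ay":0,"az":0,"jaw":-1},{"tx":42,"ty":-26,"tz":-15,"ax":0,"ay":0,"az":0,"jaw":-1},{"tx":42,"ty":-26,"tz":-15,"ax":0,"ay":0,"az":0.1,"jaw":-1}]'
python3 - <<'E'
from h import *
import pickle
st()
c=cap('wrist');save(c,'w2.png');pickle.dump((c,cloud(c)),open('w2.pkl','wb'))
E
```

```text
time_s: 1.78
eef_pos: [303.7, -328.0, 306.9]
ee_rot: [0.0, 0.992, 0.127, 0.0]
force: [0.8, -0.7, -0.1]
grip_width: 0.999
grip_force: 0.0
time_s: 2.4
eef_pos: [474.1, -149.2, 381.9]
ee_rot: [0.0, 0.997, 0.076, 0.0]
force: [-0.2, -0.2, 0.6]
grip_width: 1.002
grip_force: 0.0
t 2.4 pos [ 474.1 -149.2  381.9] psi 0.153 z [ 0. -0. -1.] F [-0.2 -0.2  0.6] grip 1.002 0.0 q [-0.54  0.19  1.27 -0.    1.68  0.88]
```

View pics/w2.png

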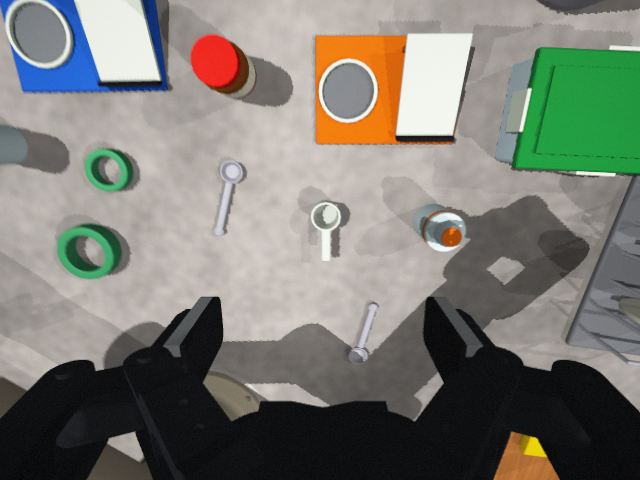

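The wrist view shows both stands: blue well (40,32), orange well (348,90). Also visible are the collars (108,170 and 89,251), the wanted spoon (bowl 231,172, handle end 219,232), the scoop (cup 326,216, handle end 326,260), the short bottle (445,230), and the look-alike spoon (362,330), which is nearer the base.

```bash
python3 - <<'E'
from h import *
import pickle
from scipy import ndimage as N
c,P=pickle.load(open('w2.pkl','rb'));hsv=cv2.cvtColor(c['color'],cv2.COLOR_RGB2HSV).astype(int);H,S,V=[hsv[...,i] for i in range(3)]
def und(mask,z):
    v,u=np.nonzero(mask);return np.array([onplane(c,a,b,z) for a,b in zip(u,v)])[:,:2]
def box(u0,v0,u1,v1):
    m=np.zeros((480,640),bool);m[v0:v1,u0:u1]=1;return m
def biggest(m):
    l,n=N.label(m);k=np.argmax(N.sum(m,l,range(1,n+1)))+1;return l==k
def circ(p):
    (x,y),r=cv2.minEnclosingCircle(p.astype(np.float32));return np.round([x,y,r],1)
# wells: inner gray disc (floor z6 seen through rim top z12)
for n,b in (('orange',box(320,60,378,122)),('blue',box(8,0,72,66))):
    m=biggest(b&(S<60)&(V>200)); print(n,'rim',m.sum(),circ(und(m,12)))
# slope quads
for n,b,z in (('orange',box(395,25,480,140),0),('blue',box(75,0,165,88),0)):
    m=biggest(b&(S<40)&(V>215)); q=P[N.binary_erosion(m,iterations=2)];q=q[~np.isnan(q[:,0])]
    A=np.c_[q[:,:2],np.ones(len(q))];k=np.linalg.lstsq(A,q[:,2],rcond=None)[0]
    pts=P[m];pts=pts[~np.isnan(pts[:,0])];r=cv2.minAreaRect(pts[:,:2].astype(np.float32))
    print(n,'slope grad',np.hypot(*k[:2]),'dir',np.arctan2(k[1],k[0]),'rect',r, 'mean',q.mean(0))
# collars
for b in (box(70,140,140,200),box(45,215,130,285)):
    m=b&(H>60)&(H<95)&(S>90);print('collar',circ(und(m,18)), np.nanpercentile(P[m][:,2],90))
# scoop, spoon via height
for n,b,z in (('scoop',box(305,195,350,268),29),('spoon',box(205,150,250,240),5)):
    m=b&(P[...,2]>(12 if n=='scoop' else 3)); m=biggest(m)
    p=und(m,z);r=cv2.minAreaRect(p.astype(np.float32));v,u=np.nonzero(m)
    print(n,m.sum(),r,'px',u.min(),u.max(),v.min(),v.max(),'z90',np.percentile(P[m][:,2],90))
    d=p-p.mean(0);w,E=np.linalg.eigh(d.T@d);print('  axis',np.arctan2(E[1,1],E[0,1]),p.mean(0))
m=box(430,215,475,260)&(H<20)&(S>150);m=biggest(m);print('short disc',circ(und(m,94)),np.nanmedian(P[m],0))
c2=cap('wrist')
for q in ['stand_blue','stand_orange','bottle_short','collar','scoop','teaspoon']:
    for r in place_of(q,'wrist')[:3]: u,v=r['centre'];print(q,round(r['conf'],2),int(u),int(v),np.round(onplane(c2,u,v,0)[:2],1))
ct,Pt=pickle.load(open('top.pkl','rb'));hh=cv2.cvtColor(ct['color'],cv2.COLOR_RGB2HSV).astype(int)
m=np.zeros((480,640),bool);m[225:252,188:215]=1;m&=(hh[...,0]>95)&(hh[...,0]<130)&(hh[...,1]>120)
v,u=np.nonzero(m);print('tall disc',len(u),onplane(ct,u.mean(),v.mean(),129),np.nanmedian(Pt[m],0))
E
```

```text
orange rim 601 [ 609.4 -161.9   40.6]
blue rim 580 [615.7 251.9  40.4]
orange slope grad 0.2684160323927808 dir 0.15615546895098975 rect ((634.7800903320312, -274.3436279296875), (130.26889038085938, 90.6178970336914), 7.861338138580322) mean [ 632.69186272 -269.58422933   29.06123783]
blue slope grad 0.2664902759707802 dir 0.1652765776194947 rect ((620.6058959960938, 141.73741149902344), (85.76372528076172, 80.47871398925781), 9.433799743652344) mean [622.75232188 142.05861787  24.34740315]
collar [451.8 163.   34.2] 18.32359566580064
collar [321.2 195.9  50.2] 25.49659824620187
scoop 588 ((409.71917724609375, -162.35472106933594), (91.90349578857422, 41.62563705444336), 8.716723442077637) px 312 340 202 261 z90 32.13920724179528
  axis -2.978386632712028 [ 411.15939057 -162.0439935 ]
spoon 690 ((430.1105041503906, -8.38538932800293), (32.04026412963867, 118.43270874023438), 88.21581268310547) px 215 242 162 236 z90 8.854631162965655
  axis 3.0221226340583747 [437.19239921  -5.15607481]
short disc [ 446.2 -321.8   12.7] [ 446.41630347 -321.55319555   93.87077235]
stand_blue 0.62 87 39 [625.3 200.7]
stand_blue 0.56 388 98 [ 614.8 -217.9]
stand_orange 0.59 390 99 [ 613.8 -220.4]
bottle_short 0.93 431 219 [ 451.6 -321.2]
bottle_short 0.28 573 120 [ 624.9 -487.1]
collar 0.84 116 175 [446.7 167.5]
collar 0.79 96 249 [321.5 200.2]
scoop 0.74 327 212 [ 437.6 -158. ]
teaspoon 0.83 367 334 [ 234.1 -260.1]
teaspoon 0.77 229 204 [427.1  -5.6]
tall disc 73 [459.17203964 312.6144366  129.        ] [458.83301779 312.02457175 129.62018247]
```

```bash
python3 -m jog '[{"tx":5.5,"ty":-45.8,"tz":18,"ax":0,"ay":0,"az":0,"jaw":-1},{"tx":5.5,"ty":-45.8,"tz":18,"ax":0,"ay":0,"az":0,"jaw":-1},{"tx":5.5,"ty":-45.8,"tz":18,"ax":0,"ay":0,"az":0,"jaw":-1},{"tx":5.5,"ty":-45.8,"tz":18,"ax":0,"ay":0,"az":0,"jaw":-1},{"tx":5.5,"ty":-45.8,"tz":18,"ax":0,"ay":0,"az":0,"jaw":-1}]' | sed -n 2p
python3 -m jog '[{"tx":5.5,"ty":-45.8,"tz":18,"ax":0,"ay":0,"az":0,"jaw":-1},{"tx":5.5,"ty":-45.8,"tz":18,"ax":0,"ay":0,"az":0,"jaw":-1},{"tx":5.5,"ty":-45.8,"tz":18,"ax":0,"ay":0,"az":0,"jaw":-1},{"tx":5.5,"ty":-45.8,"tz":18,"ax":0,"ay":0,"az":0,"jaw":-1},{"tx":5.5,"ty":-45.8,"tz":18,"ax":0,"ay":0,"az":0,"jaw":-1}]' | sed -n 2p
python3 - <<'E'
from h import *
import pickle
from scipy import ndimage as N
st()
c=cap('wrist');save(c,'w3.png');P=cloud(c);pickle.dump((c,P),open('w3.pkl','wb'))
k=(P[...,2]>123)&(P[...,2]<133)&(np.hypot(P[...,0]-459,P[...,1]-312)<60);q=P[k]
print(k.sum(),q.mean(0) if k.sum() else '',q.min(0),q.max(0));x,y=(q.min(0)+q.max(0))[:2]/2
goal(x,y,74,.153)
hsv=cv2.cvtColor(c['color'],cv2.COLOR_RGB2HSV)
m=(P[...,2]>8)&(P[...,2]<17)&(hsv[...,1]<60)&(hsv[...,2]>190)&(P[...,0]>560);q=P[m]
if len(q)>50: print('rim',len(q),cv2.minEnclosingCircle(q[:,:2].astype(np.float32)))
E
```

```text
eef_pos: [464.7, 80.5, 290.8]
eef_pos: [457.1, 311.0, 200.7]
t 4.05 pos [457.1 311.  200.7] psi 0.154 z [ 0. -0. -1.] F [ 1.4 -0.1 -0.4] grip 0.999 0.0 q [ 0.39  0.4   1.46 -0.    1.28  1.8 ]
1399 [463.14030721 314.33979679 128.16028665] [448.52077347 299.79498316 123.00400387] [476.47518554 328.8507627  131.06840164]
goal: shift [  7.5   1.7 124. ] norm 124 | turn [-0.001  0.004  0.003] | shift if turned first [  7.    1.6 124.1]
rim 3465 ((601.44189453125, 193.82301330566406), 100.45037078857422)
```

View pics/w3.png

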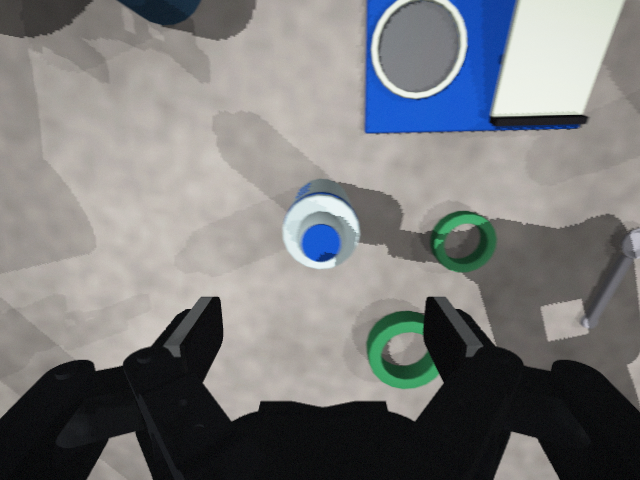

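The tall bottle's disc is at (322,243), nearly under the gripper, with the blue well at (420,47). Going down to grasp.

```bash
python3 -m jog '[{"tx":7,"ty":1.7,"tz":0,"ax":0,"ay":0,"az":0,"jaw":-1},{"tx":0,"ty":0,"tz":42,"ax":0,"ay":0,"az":0,"jaw":-1},{"tx":0,"ty":0,"tz":42,"ax":0,"ay":0,"az":0,"jaw":-1},{"tx":0,"ty":0,"tz":42,"ax":0,"ay":0,"az":0,"jaw":-1},{"tx":0,"ty":0,"tz":0,"ax":0,"ay":0,"az":0,"jaw":1}]' 40 | sed -n 2,6p
python3 -m jog '[{"tx":0,"ty":0,"tz":0,"ax":0,"ay":0,"az":0,"jaw":1},{"tx":0,"ty":0,"tz":0,"ax":0,"ay":0,"az":0,"jaw":1},{"tx":0,"ty":0,"tz":0,"ax":0,"ay":0,"az":0,"jaw":1},{"tx":0,"ty":0,"tz":0,"ax":0,"ay":0,"az":0,"jaw":1}]' | sed -n 1,6p
python3 - <<'E'
from h import *
import pickle
from scipy import ndimage as N
c,P=pickle.load(open('w3.pkl','rb'))
hsv=cv2.cvtColor(c['color'],cv2.COLOR_RGB2HSV)
m=np.zeros((480,640),bool);m[0:105,365:475]=1;m&=(hsv[...,1]<50)&(hsv[...,2]>200)
l,n=N.label(m);k=np.argmax(N.sum(m,l,range(1,n+1)))+1;v,u=np.nonzero(l==k)
p=np.array([onplane(c,a,b,12)[:2] for a,b in zip(u,v)]).astype(np.float32);print('rim',cv2.minEnclosingCircle(p))
# collar outer
m=np.zeros((480,640),bool);m[200:285,420:505]=1;m&=(hsv[...,0]>60)&(hsv[...,0]<95)&(hsv[...,1]>90)&(P[...,2]>14);q=P[m]
print('collar',cv2.minEnclosingCircle(q[:,:2].astype(np.float32)),(q.min(0)+q.max(0))/2)
# blue front edge & cleat direction for yaw
m=(P[...,2]>8)&(P[...,2]<60)&(hsv[...,1]<50)&(hsv[...,2]>200);m[:,:492]=0;m[140:]=0;q=P[m];A=np.c_[q[:,:2],np.ones(len(q))];g=np.linalg.lstsq(A,q[:,2],rcond=None)[0];print('yaw',np.arctan2(g[1],g[0]),np.hypot(g[0],g[1]), 'plane',g)
goal(616,252,180,.153);st()
E
```

```text
eef_pos: [463.8, 307.8, 73.7]
ee_rot: [0.001, 0.997, 0.076, -0.002]
force: [0.1, -0.3, 0.0]
grip_width: 0.817
grip_force: 0.0
time_s: 5.22
eef_pos: [465.2, 310.0, 77.2]
ee_rot: [-0.0, 0.997, 0.077, 0.002]
force: [-1.3, -2.3, 7.2]
grip_width: 0.645
grip_force: 42.5
rim ((613.5391235351562, 253.3865203857422), 40.45048141479492)
collar ((448.9664306640625, 167.88499450683594), 30.443885803222656) [448.93025267 168.38302195  17.02149697]
yaw 0.16789824712949872 0.2665781915558112 plane [ 2.62829614e-01  4.45480206e-02 -1.45515573e+02]
goal: shift [ 140.4   80.5 -102.3] norm 191 | turn [-0.    -0.004  0.002] | shift if turned first [ 140.2   80.3 -102.8]
t 5.22 pos [465.2 310.   77.2] psi 0.155 z [ 0.004  0.001 -1.   ] F [-1.3 -2.3  7.2] grip 0.645 42.5 q [ 0.38  0.55  1.58 -0.    1.01  1.79]
```

```bash
python3 -m jog '[{"tx":0,"ty":0,"tz":-30,"ax":0,"ay":0,"az":0,"jaw":1},{"tx":0,"ty":0,"tz":-30,"ax":0,"ay":0,"az":0,"jaw":1},{"tx":46,"ty":26,"tz":0,"ax":0,"ay":0,"az":0,"jaw":1},{"tx":46,"ty":26,"tz":0,"ax":0,"ay":0,"az":0,"jaw":1},{"tx":46,"ty":26,"tz":0,"ax":0,"ay":0,"az":0,"jaw":1}]' | sed -n 2,6p
python3 - <<'E'
from h import *
c=cap('scene');goal(614.5,252.7,84.5,.153);st();save(c,'s1.png')
E
```

```text
eef_pos: [614.0, 253.4, 136.2]
ee_rot: [-0.0, 0.997, 0.077, 0.001]
force: [0.1, -0.0, -0.4]
grip_width: 0.636
grip_force: 42.8
goal: shift [-4.  -3.5 50.9] norm 51 | turn [ 0.001 -0.004 -0.002] | shift if turned first [-3.8 -3.4 50.9]
t 5.9 pos [618.8 249.9 135.4] psi 0.151 z [ 0.004 -0.001 -1.   ] F [ 4.1 -3.4 -1.5] grip 0.645 42.8 q [ 0.21  0.7   1.14 -0.    1.29  1.63]
```

```bash
python3 -m jog '[{"tx":0,"ty":0,"tz":20,"ax":0,"ay":0,"az":0,"jaw":1},{"tx":0,"ty":0,"tz":20,"ax":0,"ay":0,"az":0,"jaw":1},{"tx":0,"ty":0,"tz":8,"ax":0,"ay":0,"az":0,"jaw":1},{"tx":0,"ty":0,"tz":0,"ax":0,"ay":0,"az":0,"jaw":1}]' | sed -n 2,6p
python3 - <<'E'
from h import *
st()
E
```

```text
eef_pos: [612.5, 254.1, 87.5]
ee_rot: [0.0, 0.997, 0.077, -0.0]
force: [0.2, 0.3, 0.0]
grip_width: 0.639
grip_force: 42.8
t 6.4 pos [612.5 254.1  87.5] psi 0.155 z [-0. -0. -1.] F [0.2 0.3 0. ] grip 0.639 42.8 q [ 0.22  0.74  1.2  -0.    1.2   1.63]
```

```bash
python3 -m jog '[{"tx":0,"ty":0,"tz":3,"ax":0,"ay":0,"az":0,"jaw":1},{"tx":0,"ty":0,"tz":0,"ax":0,"ay":0,"az":0,"jaw":1}]' | sed -n 2,6p
python3 - <<'E'
from h import *
st()
E
```

```text
eef_pos: [612.7, 254.1, 84.8]
ee_rot: [-0.0, 0.997, 0.077, 0.0]
force: [1.0, -0.3, -1.6]
grip_width: 0.64
grip_force: 42.8
t 6.65 pos [612.7 254.1  84.8] psi 0.155 z [ 0.001  0.    -1.   ] F [ 1.  -0.3 -1.6] grip 0.64 42.8 q [ 0.22  0.75  1.2  -0.    1.19  1.63]
```

```bash
python3 -m jog '[{"tx":0,"ty":0,"tz":2,"ax":0,"ay":0,"az":0,"jaw":1},{"tx":0,"ty":0,"tz":1,"ax":0,"ay":0,"az":0,"jaw":1},{"tx":0,"ty":0,"tz":0,"ax":0,"ay":0,"az":0,"jaw":1}]' | sed -n 2,6p
python3 -m jog '[{"tx":0,"ty":0,"tz":0,"ax":0,"ay":0,"az":0,"jaw":0},{"tx":0,"ty":0,"tz":0,"ax":0,"ay":0,"az":0,"jaw":-0.8},{"tx":0,"ty":0,"tz":0,"ax":0,"ay":0,"az":0,"jaw":-1},{"tx":0,"ty":0,"tz":0,"ax":0,"ay":0,"az":0,"jaw":-1}]' | sed -n 2,6p
python3 -m jog '[{"tx":0,"ty":0,"tz":-40,"ax":0,"ay":0,"az":0,"jaw":-1},{"tx":0,"ty":0,"tz":-50,"ax":0,"ay":0,"az":0,"jaw":-1},{"tx":0,"ty":0,"tz":-50,"ax":0,"ay":0,"az":0,"jaw":-1}]' | sed -n 2,6p
python3 - <<'E'
from h import *
st();goal(449,167.5,130,.155)
c=cap('wrist');save(c,'w4.png');P=cloud(c)
k=(P[...,2]>129)&(P[...,2]<140)&(np.hypot(P[...,0]-613,P[...,1]-253)<60);q=P[k];print('top disc',len(q),q.mean(0),(q.min(0)+q.max(0))/2)
k=(P[...,2]>100)&(P[...,2]<118)&(np.hypot(P[...,0]-613,P[...,1]-253)<60);q=P[k];print('shoulder',len(q),q.mean(0),(q.min(0)+q.max(0))/2)
E
```

```text
eef_pos: [613.4, 254.2, 83.2]
ee_rot: [-0.0, 0.997, 0.077, 0.002]
force: [-1.6, 0.4, 8.1]
grip_width: 0.643
grip_force: 43.2
eef_pos: [612.4, 254.0, 81.1]
ee_rot: [0.0, 0.997, 0.077, -0.0]
force: [-0.2, 0.2, -0.4]
grip_width: 0.999
grip_force: 0.0
eef_pos: [612.3, 254.0, 222.8]
ee_rot: [0.0, 0.997, 0.077, -0.0]
force: [0.3, 1.0, 0.4]
grip_width: 1.0
grip_force: 0.0
t 7.9 pos [612.3 254.  222.8] psi 0.155 z [-0. -0. -1.] F [0.3 1.  0.4] grip 1.0 0.0 q [0.22 0.64 1.03 0.   1.48 1.63]
goal: shift [-174.6   60.2   92.8] norm 207 | turn [ 0.  0. -0.] | shift if turned first [-174.7   60.2   92.8]
top disc 1206 [611.37775139 259.19937189 134.17310899] [610.7632013  258.93608238 132.92579288]
shoulder 2408 [615.10816817 259.67024224 110.41724447] [610.31846808 259.21524237 108.97094306]
```

View pics/w4.png

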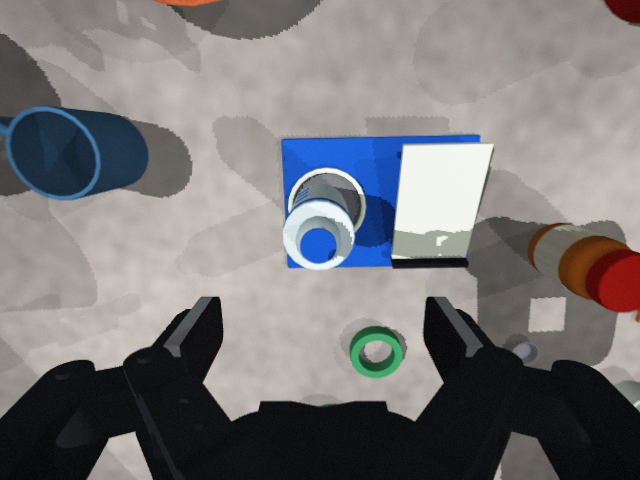

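The tall bottle stands upright in the well (disc at 320,242, height right), and the collar is at (376,352). Next is the collar.

```bash
python3 -m jog '[{"tx":-44,"ty":16,"tz":0,"ax":0,"ay":0,"az":0,"jaw":-1},{"tx":-44,"ty":16,"tz":0,"ax":0,"ay":0,"az":0,"jaw":-1},{"tx":-44,"ty":16,"tz":30,"ax":0,"ay":0,"az":0,"jaw":-1},{"tx":-43,"ty":16,"tz":40,"ax":0,"ay":0,"az":0,"jaw":-1},{"tx":0,"ty":0,"tz":40,"ax":0,"ay":0,"az":0,"jaw":-1}]' | sed -n 2,6p
python3 -m jog '[{"tx":0,"ty":0,"tz":38,"ax":0,"ay":0,"az":0,"jaw":-1},{"tx":0,"ty":0,"tz":0,"ax":0,"ay":0,"az":0,"jaw":-1}]' | sed -n 2,6p
python3 - <<'E'
from h import *
st()
c=cap('wrist');save(c,'w5.png');P=cloud(c);print(np.round(c['mount'],3))
hsv=cv2.cvtColor(c['color'],cv2.COLOR_RGB2HSV)
m=(hsv[...,0]>60)&(hsv[...,0]<95)&(hsv[...,1]>90)&(P[...,2]>12)&(np.hypot(P[...,0]-449,P[...,1]-166)<60);q=P[m];print(len(q))
x,y=cv2.minEnclosingCircle(q[:,:2].astype(np.float32))[0];print(x,y,cv2.minEnclosingCircle(q[:,:2].astype(np.float32))[1],np.median(q[:,2]));goal(x+.8,y-4.5,0,.155)
E
```

```text
eef_pos: [447.0, 163.0, 110.4]
ee_rot: [0.0, 0.997, 0.077, -0.0]
force: [2.2, 0.3, 0.5]
grip_width: 0.999
grip_force: 0.0
eef_pos: [448.1, 163.6, 71.6]
ee_rot: [0.0, 0.997, 0.077, -0.002]
force: [-0.3, -0.2, -0.3]
grip_width: 1.001
grip_force: 0.0
t 8.82 pos [448.1 163.6  71.6] psi 0.155 z [-0.005 -0.    -1.   ] F [-0.3 -0.2 -0.3] grip 1.001 0.0 q [0.1  0.41 1.83 0.   0.91 1.52]
[[  -0.       0.958    0.286   72.801]
 [   1.       0.      -0.      -1.835]
 [  -0.       0.286   -0.958 -142.301]
 [   0.       0.       0.       1.   ]]
4631
450.5989685058594 166.21212768554688 59.88699722290039 17.665476135105365
goal: shift [ 1.8  2.4 73.3] norm 73 | turn [-0.     0.001 -0.   ] | shift if turned first [ 1.8  2.4 73.3]
```

```bash
python3 - <<'E'
from h import *
from scipy import ndimage as N
c=cap('wrist');P=cloud(c);st()
hsv=cv2.cvtColor(c['color'],cv2.COLOR_RGB2HSV)
m=(hsv[...,0]>60)&(hsv[...,0]<95)&(hsv[...,1]>90)&(P[...,2]>14)&(P[...,2]<22)&(np.hypot(P[...,0]-449,P[...,1]-166)<60)
l,n=N.label(m);k=np.argmax(N.sum(m,l,range(1,n+1)))+1;m=l==k;q=P[m]
print(len(q),cv2.minEnclosingCircle(q[:,:2].astype(np.float32)),(q.min(0)+q.max(0))/2,q.max(0)-q.min(0))
v,u=np.nonzero(m);print('px',u.min(),u.max(),v.min(),v.max())
E
```

```text
t 8.93 pos [450.1 163.9  74.3] psi 0.155 z [ 0.001  0.    -1.   ] F [-0.4 -0.9  0.5] grip 1.004 0.0 q [0.1  0.41 1.82 0.   0.91 1.52]
4015 ((449.0879821777344, 166.5875701904297), 30.83836555480957) [449.14710846 166.61292682  16.89817963] [61.0991818  61.22186223  5.78488443]
px 272 370 210 303
```

View pics/w5.png

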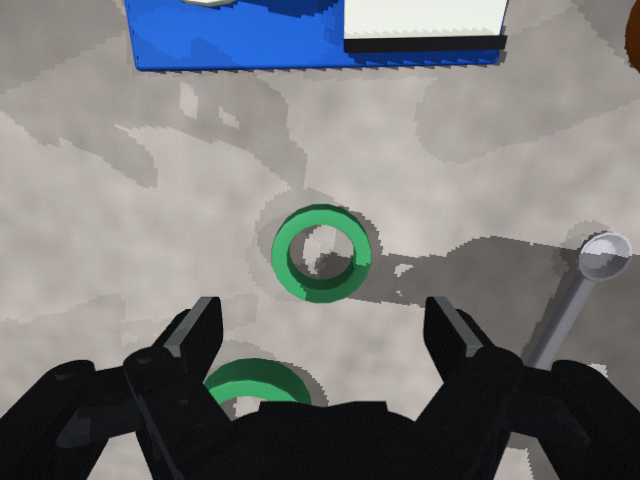

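The collar is centred under the gripper at (321,254). Going down.

```bash
python3 -m jog '[{"tx":0,"ty":0,"tz":36,"ax":0,"ay":0,"az":0,"jaw":-1},{"tx":0,"ty":0,"tz":36,"ax":0,"ay":0,"az":0,"jaw":-1},{"tx":0,"ty":0,"tz":0,"ax":0,"ay":0,"az":0,"jaw":1},{"tx":0,"ty":0,"tz":0,"ax":0,"ay":0,"az":0,"jaw":1},{"tx":0,"ty":0,"tz":0,"ax":0,"ay":0,"az":0,"jaw":1}]' 40 | sed -n 2,6p
python3 -m jog '[{"tx":0,"ty":0,"tz":0,"ax":0,"ay":0,"az":0,"jaw":1},{"tx":0,"ty":0,"tz":0,"ax":0,"ay":0,"az":0,"jaw":1}]' | sed -n 2,6p
python3 -m jog '[{"tx":0,"ty":0,"tz":-50,"ax":0,"ay":0,"az":0,"jaw":1},{"tx":0,"ty":0,"tz":-60,"ax":0,"ay":0,"az":0,"jaw":1},{"tx":0,"ty":0,"tz":-50,"ax":0,"ay":0,"az":0,"jaw":1},{"tx":0,"ty":0,"tz":0,"ax":0,"ay":0,"az":0,"jaw":1},{"tx":0,"ty":0,"tz":0,"ax":0,"ay":0,"az":0,"jaw":1}]' | sed -n 2,6p
python3 - <<'E'
from h import *
from scipy import ndimage as N
c=cap('wrist');P=cloud(c);st();s=sense()
hsv=cv2.cvtColor(c['color'],cv2.COLOR_RGB2HSV)
m=(hsv[...,0]>60)&(hsv[...,0]<95)&(hsv[...,1]>90)&(P[...,2]>100)
q=(P[m]-s['eef_pos'])@rot(s['ee_rot']);print('collar in tool',len(q),(q.min(0)+q.max(0))/2,q.max(0)-q.min(0))
goal(612.4,254,160,.155)
E
```

```text
eef_pos: [450.7, 164.0, 3.2]
ee_rot: [-0.0, 0.997, 0.077, 0.002]
force: [-0.6, 0.8, 7.1]
grip_width: 0.702
grip_force: 43.8
eef_pos: [450.8, 164.0, 3.2]
ee_rot: [-0.0, 0.997, 0.077, 0.002]
force: [-1.4, 0.2, 8.6]
grip_width: 0.704
grip_force: 43.9
eef_pos: [449.1, 163.8, 161.2]
ee_rot: [-0.0, 0.997, 0.077, -0.0]
force: [-0.1, -0.0, -0.4]
grip_width: 0.702
grip_force: 44.0
t 10.47 pos [448.9 163.7 160.5] psi 0.155 z [-0.002 -0.    -1.   ] F [ 0.  -0.2 -0.1] grip 0.705 44.0 q [0.1  0.28 1.74 0.   1.13 1.52]
collar in tool 11276 [ -0.40900961  -0.58537942 -49.06782982] [ 61.44431332 127.20724086 104.04785554]
goal: shift [175.5 -64.    0.2] norm 187 | turn [-0.     0.002 -0.   ] | shift if turned first [175.5 -64.    0.5]
```

```bash
python3 -m jog '[{"tx":44,"ty":-16,"tz":0,"ax":0,"ay":0,"az":0,"jaw":1},{"tx":44,"ty":-16,"tz":0,"ax":0,"ay":0,"az":0,"jaw":1},{"tx":44,"ty":-16,"tz":0,"ax":0,"ay":0,"az":0,"jaw":1},{"tx":43.5,"ty":-16,"tz":0,"ax":0,"ay":0,"az":0,"jaw":1},{"tx":0,"ty":0,"tz":0,"ax":0,"ay":0,"az":0,"jaw":1}]' | sed -n 2,3p
python3 -m jog '[{"tx":0,"ty":0,"tz":0,"ax":0,"ay":0,"az":0,"jaw":1},{"tx":0,"ty":0,"tz":0,"ax":0,"ay":0,"az":0,"jaw":1}]' | sed -n 2,3p
python3 - <<'E'
from h import *
from scipy import ndimage as N
c=cap('wrist');save(c,'w6.png');P=cloud(c);st();goal(612.4,254,113.5,.155)
E
```

```text
eef_pos: [613.8, 254.8, 157.9]
ee_rot: [0.0, 0.997, 0.078, -0.002]
eef_pos: [612.3, 253.7, 161.4]
ee_rot: [0.0, 0.997, 0.077, -0.0]
t 11.4 pos [612.5 253.7 161.6] psi 0.155 z [-0. -0. -1.] F [ 1.1  1.  -0.5] grip 0.704 44.0 q [ 0.22  0.67  1.12 -0.    1.34  1.63]
goal: shift [-0.  -0.3 48.1] norm 48 | turn [ 0.  0. -0.] | shift if turned first [-0.  -0.3 48.1]
```

View pics/w6.png

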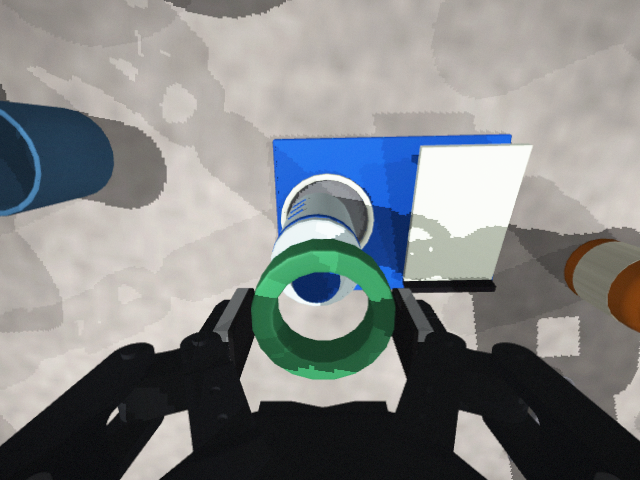

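The collar (323,308) lines up sideways with the bottle disc (318,285); the row gap is perspective. Lowering.

```bash
python3 -m jog '[{"tx":0,"ty":0,"tz":15,"ax":0,"ay":0,"az":0,"jaw":1},{"tx":0,"ty":0,"tz":12,"ax":0,"ay":0,"az":0,"jaw":1},{"tx":0,"ty":0,"tz":10,"ax":0,"ay":0,"az":0,"jaw":1},{"tx":0,"ty":0,"tz":0,"ax":0,"ay":0,"az":0,"jaw":1}]' | sed -n 2,5p
python3 -m jog '[{"tx":0,"ty":0,"tz":5,"ax":0,"ay":0,"az":0,"jaw":1},{"tx":0,"ty":0,"tz":5,"ax":0,"ay":0,"az":0,"jaw":1},{"tx":0,"ty":0,"tz":0,"ax":0,"ay":0,"az":0,"jaw":1}]' | sed -n 2,5p
python3 - <<'E'
from h import *
st()
E
```

```text
eef_pos: [612.6, 254.0, 123.1]
ee_rot: [0.0, 0.997, 0.077, -0.001]
force: [-0.3, -0.1, -0.7]
grip_width: 0.707
eef_pos: [613.1, 254.1, 114.4]
ee_rot: [-0.0, 0.997, 0.077, 0.0]
force: [0.4, -0.6, -0.6]
grip_width: 0.702
t 12.28 pos [613.1 254.1 114.4] psi 0.155 z [ 0.  0. -1.] F [ 0.4 -0.6 -0.6] grip 0.702 44.0 q [ 0.22  0.72  1.17 -0.    1.25  1.63]
```

```bash
python3 -m jog '[{"tx":0,"ty":0,"tz":1.5,"ax":0,"ay":0,"az":0,"jaw":1},{"tx":0,"ty":0,"tz":0,"ax":0,"ay":0,"az":0,"jaw":1},{"tx":0,"ty":0,"tz":0,"ax":0,"ay":0,"az":0,"jaw":0},{"tx":0,"ty":0,"tz":0,"ax":0,"ay":0,"az":0,"jaw":-1},{"tx":0,"ty":0,"tz":0,"ax":0,"ay":0,"az":0,"jaw":-1}]' | sed -n 2,5p
python3 -m jog '[{"tx":0,"ty":0,"tz":0,"ax":0,"ay":0,"az":0,"jaw":-1},{"tx":0,"ty":0,"tz":-40,"ax":0,"ay":0,"az":0,"jaw":-1},{"tx":0,"ty":0,"tz":-50,"ax":0,"ay":0,"az":0,"jaw":-1},{"tx":0,"ty":0,"tz":-50,"ax":0,"ay":0,"az":0,"jaw":-1}]' | sed -n 2,5p
python3 - <<'E'
from h import *
c=cap('wrist');save(c,'w7.png');P=cloud(c);st();goal(440,-161,150,.155)
hsv=cv2.cvtColor(c['color'],cv2.COLOR_RGB2HSV)
m=(hsv[...,0]>60)&(hsv[...,0]<95)&(hsv[...,1]>90)&(P[...,2]>80)&(np.hypot(P[...,0]-612,P[...,1]-257)<60)
q=P[m];print('collar',len(q),np.percentile(q[:,2],[10,50,90]))
E
```

```text
eef_pos: [612.9, 254.1, 112.5]
ee_rot: [0.0, 0.997, 0.077, -0.0]
force: [-0.8, 0.7, -0.3]
grip_width: 1.001
eef_pos: [612.8, 254.0, 254.2]
ee_rot: [0.0, 0.997, 0.077, -0.0]
force: [0.6, -0.4, 0.6]
grip_width: 0.999
t 13.45 pos [614.3 254.4 262.1] psi 0.155 z [ 0.011  0.002 -1.   ] F [-0.1  0.7  6.4] grip 0.996 0.0 q [0.22 0.62 0.96 0.   1.55 1.63]
goal: shift [-237.5  383.6  109.2] norm 464 | turn [-0.001 -0.011 -0.   ] | shift if turned first [-236.4  383.5  112.1]
collar 2967 [126.45167008 128.66454614 327.08989365]
```

View pics/w7.png

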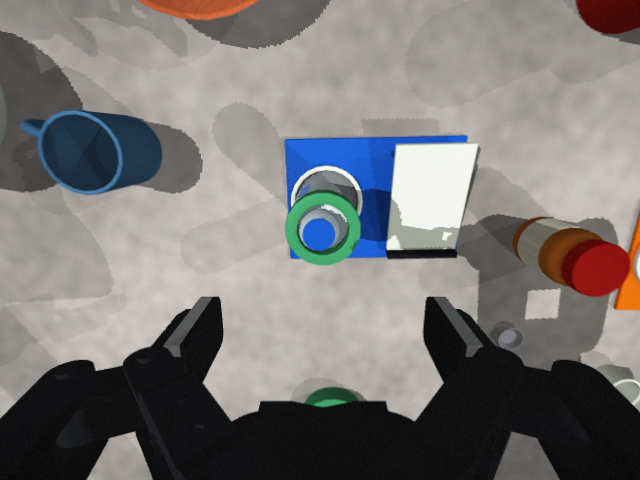

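The collar rests on the shoulder (top at z about 128.7, as it should). Next the scoop.

```bash
python3 -m jog '[{"tx":-26,"ty":42.6,"tz":0,"ax":0,"ay":0,"az":0,"jaw":-1},{"tx":-26,"ty":42.6,"tz":10,"ax":0,"ay":0,"az":0,"jaw":-1},{"tx":-26,"ty":42.6,"tz":10,"ax":0,"ay":0,"az":0,"jaw":-1},{"tx":-26,"ty":42.6,"tz":10,"ax":0,"ay":0,"az":0,"jaw":-1},{"tx":-26,"ty":42.6,"tz":10,"ax":0,"ay":0,"az":0,"jaw":-1}]' | sed -n 2p
python3 -m jog '[{"tx":-26,"ty":42.6,"tz":16,"ax":0,"ay":0,"az":0,"jaw":-1},{"tx":-26,"ty":42.6,"tz":16,"ax":0,"ay":0,"az":0,"jaw":-1},{"tx":-26,"ty":42.6,"tz":16,"ax":0,"ay":0,"az":0,"jaw":-1},{"tx":-26,"ty":42.6,"tz":16,"ax":0,"ay":0,"az":0,"jaw":-1},{"tx":0,"ty":0,"tz":0,"ax":0,"ay":0,"az":0,"jaw":-1}]' | sed -n 2p
python3 - <<'E'
from h import *
from scipy import ndimage as N
c=cap('wrist');save(c,'w8.png');P=cloud(c);st();s=sense()
hsv=cv2.cvtColor(c['color'],cv2.COLOR_RGB2HSV)
m=(P[...,2]>24)&(P[...,2]<38)&(np.hypot(P[...,0]-430,P[...,1]+160)<90)
l,n=N.label(m);k=np.argmax(N.sum(m,l,range(1,n+1)))+1;m=l==k;q=P[m];v,u=np.nonzero(m);print('px',u.min(),u.max(),v.min(),v.max(),np.median(q[:,2]))
h=q[q[:,0]<405];d=h[:,:2]-h[:,:2].mean(0);w,E=np.linalg.eigh(d.T@d);a=np.arctan2(E[1,1],E[0,1]);e=np.array([np.cos(a),np.sin(a)]);e*=-np.sign(e[0])
print('handle dir',np.arctan2(e[1],e[0]),'tip',(q[:,:2]@e).max(),'cup far',(q[:,:2]@e).min(),'len',np.ptp(q[:,:2]@e),'lateral',np.median(h[:,:2]@[-e[1],e[0]]))
t=(q[:,:2]@e).max()-70;t2=(q[:,:2]@e).min()+22;nrm=np.array([-e[1],e[0]]);o=h[:,:2].mean(0);L=o@nrm
cu=q[(q[:,:2]@e)<t2+10][:,:2]@nrm
for tt in (t,t2): print('cup axis',e*tt+nrm*L, 'in tool',(np.r_[e*tt+nrm*L,0]-s['eef_pos'])@rot(s['ee_rot']))
print('cup lateral',(cu.min()+cu.max())/2-L,np.ptp(cu))
E
```

```text
eef_pos: [516.5, 22.3, 212.4]
eef_pos: [439.5, -162.8, 147.8]
t 14.75 pos [ 440.4 -161.6  148.4] psi 0.152 z [-0.001  0.001 -1.   ] F [ 0.3 -0.1 -0. ] grip 1.002 0.0 q [-0.6   0.28  1.78  0.    1.09  0.82]
px 291 346 211 316 30.852298712434106
handle dir -2.9746500197892383 tip -332.365939314626 cup far -422.81942767504717 len 90.45348836042115 lateral 228.08681700667648
cup axis [ 434.67620349 -158.07554681] in tool [ -5.06179266  -4.23619737 148.44543738]
cup axis [ 433.15119236 -158.33252797] in tool [ -6.60813498  -4.2133251  148.44615781]
cup lateral 0.2099505673141948 43.443680281804205
```

View pics/w8.png

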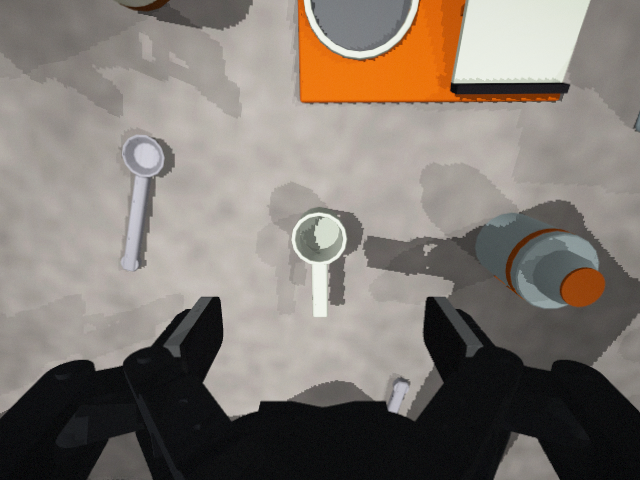

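The scoop cup is at (320,238), handle toward (320,315); the spoon's bowl is at (143,156). Grasping the cup across the handle direction.

```bash
python3 -m jog '[{"tx":-5.8,"ty":-1,"tz":0,"ax":0,"ay":0,"az":-0.015,"jaw":-1},{"tx":0,"ty":0,"tz":50,"ax":0,"ay":0,"az":0,"jaw":-1},{"tx":0,"ty":0,"tz":50,"ax":0,"ay":0,"az":0,"jaw":-1},{"tx":0,"ty":0,"tz":30,"ax":0,"ay":0,"az":0,"jaw":-1},{"tx":0,"ty":0,"tz":14,"ax":0,"ay":0,"az":0,"jaw":-1}]' 30 | sed -n 2,3p
python3 -m jog '[{"tx":0,"ty":0,"tz":0,"ax":0,"ay":0,"az":0,"jaw":0},{"tx":0,"ty":0,"tz":0,"ax":0,"ay":0,"az":0,"jaw":1},{"tx":0,"ty":0,"tz":0,"ax":0,"ay":0,"az":0,"jaw":1},{"tx":0,"ty":0,"tz":0,"ax":0,"ay":0,"az":0,"jaw":1},{"tx":0,"ty":0,"tz":0,"ax":0,"ay":0,"az":0,"jaw":1}]' | sed -n 2,6p
python3 - <<'E'
from h import *
st()
E
```

```text
eef_pos: [434.9, -159.6, 3.9]
ee_rot: [-0.0, 0.996, 0.086, -0.001]
eef_pos: [435.8, -161.1, 6.3]
ee_rot: [0.001, 0.996, 0.085, 0.001]
force: [-1.6, 2.2, 7.6]
grip_width: 0.502
grip_force: 29.4
t 16.0 pos [ 435.8 -161.1    6.3] psi 0.17 z [ 0.002 -0.001 -1.   ] F [-1.6  2.2  7.6] grip 0.502 29.4 q [-0.61  0.51  1.91  0.    0.72  0.79]
```

```bash
python3 - <<'E'
from h import *
import pickle
from scipy import ndimage as N
c,_=pickle.load(open('w3.pkl','rb'))
T=np.eye(4);p=.155;T[:3,:3]=np.column_stack([[np.cos(p),np.sin(p),0],[np.sin(p),-np.cos(p),0],[0,0,-1]]);T[:3,3]=[612.3,254,222.8];c['wfc']=T@np.array(c['mount'])
im=cv2.imread('pics/w4.png');hsv=cv2.cvtColor(im,cv2.COLOR_BGR2HSV)
m=np.zeros((480,640),bool);m[135:270,385:500]=1;m&=(hsv[...,1]<45)&(hsv[...,2]>140)
m=N.binary_opening(m,iterations=2);l,n=N.label(m);k=np.argmax(N.sum(m,l,range(1,n+1)))+1;m=(l==k)
hull=cv2.convexHull(np.argwhere(m)[:,::-1].astype(np.int32));ap=cv2.approxPolyDP(hull,6,True)[:,0];print(ap.tolist())
lo=[a for a in ap if a[1]>220];hi=[a for a in ap if a[1]<180]
L=[onplane(c,*a,12) for a in sorted(lo,key=lambda a:a[0])];Hh=[onplane(c,*a,44) for a in sorted(hi,key=lambda a:a[0])]
for a in L+Hh: print(np.round(a,1))
dy=L[0]-L[-1];print('len',np.linalg.norm(dy),'yaw',np.arctan2(-dy[0],dy[1]));s=(Hh[0]+Hh[-1]-L[0]-L[-1])/2;print('yaw2',np.arctan2(s[1],s[0]),np.linalg.norm(s))
m=np.zeros((480,640),bool);m[160:250,285:370]=1;m&=(hsv[...,1]<40)&(hsv[...,2]>200)
E
```

```text
[[463, 256], [391, 256], [403, 147], [497, 135], [499, 213]]
[571.2 173.9  12. ]
[583.3  96.4  12. ]
[685.5 193.7  44. ]
[708.4 113.   44. ]
len 78.4465754594743 yaw 0.1550011883600066
yaw2 0.1510135867136767 125.2510700197727
```

```bash
python3 -m jog '[{"tx":0,"ty":0,"tz":-40,"ax":0,"ay":0,"az":0,"jaw":1},{"tx":0,"ty":0,"tz":-40,"ax":0,"ay":0,"az":-0.18,"jaw":1},{"tx":0,"ty":0,"tz":-40,"ax":0,"ay":0,"az":-0.18,"jaw":1},{"tx":0,"ty":0,"tz":-30,"ax":0,"ay":0,"az":-0.18,"jaw":1},{"tx":0,"ty":0,"tz":0,"ax":0,"ay":0,"az":-0.18,"jaw":1}]' | sed -n 2,6p
python3 -m jog '[{"tx":0,"ty":0,"tz":0,"ax":0,"ay":0,"az":-0.18,"jaw":1},{"tx":0,"ty":0,"tz":0,"ax":0,"ay":0,"az":-0.18,"jaw":1},{"tx":0,"ty":0,"tz":0,"ax":0,"ay":0,"az":-0.18,"jaw":1},{"tx":0,"ty":0,"tz":0,"ax":0,"ay":0,"az":-0.18,"jaw":1},{"tx":0,"ty":0,"tz":0,"ax":0,"ay":0,"az":-0.18,"jaw":1}]' | sed -n 3p
python3 -m jog '[{"tx":0,"ty":0,"tz":0,"ax":0,"ay":0,"az":-0.18,"jaw":1},{"tx":0,"ty":0,"tz":0,"ax":0,"ay":0,"az":-0.18,"jaw":1},{"tx":0,"ty":0,"tz":0,"ax":0,"ay":0,"az":-0.18,"jaw":1},{"tx":0,"ty":0,"tz":0,"ax":0,"ay":0,"az":-0.18,"jaw":1},{"tx":0,"ty":0,"tz":0,"ax":0,"ay":0,"az":-0.18,"jaw":1}]' | sed -n 3p
python3 -m jog '[{"tx":0,"ty":0,"tz":0,"ax":0,"ay":0,"az":-0.18,"jaw":1},{"tx":0,"ty":0,"tz":0,"ax":0,"ay":0,"az":-0.18,"jaw":1},{"tx":0,"ty":0,"tz":0,"ax":0,"ay":0,"az":-0.18,"jaw":1},{"tx":0,"ty":0,"tz":0,"ax":0,"ay":0,"az":-0.07,"jaw":1},{"tx":0,"ty":0,"tz":0,"ax":0,"ay":0,"az":0,"jaw":1}]' | sed -n 3p
python3 - <<'E'
from h import *
st()
E
```

```text
eef_pos: [436.0, -161.3, 157.9]
ee_rot: [0.003, 0.901, 0.433, 0.002]
force: [-0.5, 0.6, -0.9]
grip_width: 0.498
grip_force: 30.6
ee_rot: [0.001, 0.623, 0.782, 0.0]
ee_rot: [0.001, 0.221, 0.975, -0.0]
ee_rot: [0.0, -0.079, 0.997, -0.0]
t 18.5 pos [ 435.1 -160.7  155.5] psi -2.984 z [ 0.001 -0.001 -1.   ] F [-0.2  0.1 -0.3] grip 0.496 30.6 q [-0.61  0.26  1.78 -0.    1.1  -2.34]
```

```bash
python3 -m jog '[{"tx":-28,"ty":38,"tz":0,"ax":0,"ay":0,"az":0,"jaw":1},{"tx":-28,"ty":38,"tz":0,"ax":0,"ay":0,"az":0,"jaw":1},{"tx":-28,"ty":38,"tz":0,"ax":0,"ay":0,"az":0,"jaw":1},{"tx":-28,"ty":38,"tz":0,"ax":0,"ay":0,"az":0,"jaw":1},{"tx":-28,"ty":38,"tz":0,"ax":0,"ay":0,"az":0,"jaw":1}]' | sed -n 2,6p
python3 -m jog '[{"tx":-28,"ty":38,"tz":0,"ax":0,"ay":0,"az":0,"jaw":1},{"tx":-28,"ty":38,"tz":0,"ax":0,"ay":0,"az":0,"jaw":1},{"tx":0,"ty":0,"tz":0,"ax":0,"ay":0,"az":0,"jaw":1},{"tx":0,"ty":0,"tz":0,"ax":0,"ay":0,"az":0,"jaw":1}]' | sed -n 2,6p
python3 - <<'E'
from h import *
st();goal(586.4,132.4,83,.16+np.pi,.2618,.16)
# scoop in hand
c=cap('wrist');P=cloud(c);s=sense();q=(P-s['eef_pos'])@rot(s['ee_rot'])
m=(np.abs(q[...,0])<100)&(np.abs(q[...,1])<30)&(q[...,2]>-32)&(q[...,2]<10)&(c['color'].min(-1)>120);q=q[m];print('scoop tool',len(q),np.percentile(q,[1,50,99],axis=0).round(1))
h=q[q[:,0]<-25];h=h if len(h) else q
A=np.c_[h[:,0],np.ones(len(h))]
if len(h): print('handle slope z,y',np.linalg.lstsq(A,h[:,2],rcond=None)[0],np.linalg.lstsq(A,h[:,1],rcond=None)[0])
save(c,'w9.png')
E
```

```text
eef_pos: [544.0, 50.5, 155.4]
ee_rot: [0.0, -0.078, 0.997, -0.0]
force: [-0.1, -1.3, 0.0]
grip_width: 0.501
grip_force: 30.6
eef_pos: [586.4, 132.5, 154.9]
ee_rot: [-0.0, -0.079, 0.997, -0.0]
force: [0.0, -0.2, -0.3]
grip_width: 0.497
grip_force: 30.6
t 19.62 pos [586.4 132.5 154.9] psi -2.984 z [-0. -0. -1.] F [ 0.  -0.2 -0.3] grip 0.497 30.6 q [ 0.03  0.54  1.36 -0.    1.24 -1.7 ]
goal: shift [-0.  -0.  71.9] norm 72 | turn [-0.001 -0.262 -0.003] | shift if turned first [18.6 -0.1 69.4]
scoop tool 8397 [[-34.2 -17.6 -26. ]
 [ -8.1   0.7 -15.3]
 [ 19.6  22.2   4.1]]
handle slope z,y [-1.70872319e-02 -2.44916804e+01] [0.01464654 2.31672709]
```

View pics/w9.png

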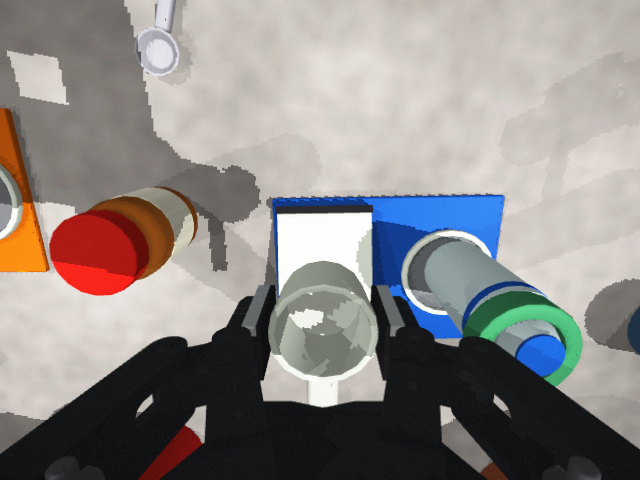

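The scoop is held straight and level, handle at (323,390), with the cleat line at row 213, columns 276-372 and the collar still on the bottle. I'll use this opposite view to cancel the camera bias.

```bash
python3 -m jog '[{"tx":0,"ty":0,"tz":0,"ax":0,"ay":-0.131,"az":0,"jaw":1},{"tx":0,"ty":0,"tz":0,"ax":0,"ay":-0.131,"az":0,"jaw":1},{"tx":0,"ty":0,"tz":0,"ax":0,"ay":0,"az":0,"jaw":1}]' | sed -n 2,6p
python3 - <<'E'
from h import *
import pickle
st()
c,_=pickle.load(open('w3.pkl','rb'))
T=np.eye(4);p=-2.984;T[:3,:3]=np.column_stack([[np.cos(p),np.sin(p),0],[np.sin(p),-np.cos(p),0],[0,0,-1]]);T[:3,3]=[586.4,132.5,154.9];c['wfc']=T@np.array(c['mount'])
im=cv2.imread('pics/w9.png');g=im.min(2).astype(int)
for u in (290,320,350): print(u,[ (v,g[v,u]) for v in range(204,218)])
A=onplane(c,276,212,12);B=onplane(c,372,212,12);print(A,B,np.linalg.norm(A-B),'mid',(A+B)/2,'yaw',np.arctan2(-(B-A)[0],(B-A)[1]))
E
```

```text
eef_pos: [585.3, 131.8, 155.1]
ee_rot: [0.13, -0.077, 0.988, 0.01]
force: [0.6, 0.2, 0.6]
grip_width: 0.505
grip_force: 30.6
t 20.05 pos [585.3 131.8 155.1] psi -2.985 z [ 0.254  0.04  -0.966] F [0.6 0.2 0.6] grip 0.505 30.6 q [ 0.01  0.41  1.59  0.05  0.88 -1.74]
290 [(204, np.int64(21)), (205, np.int64(25)), (206, np.int64(39)), (207, np.int64(44)), (208, np.int64(42)), (209, np.int64(43)), (210, np.int64(41)), (211, np.int64(45)), (212, np.int64(41)), (213, np.int64(100)), (214, np.int64(220)), (215, np.int64(244)), (216, np.int64(246)), (217, np.int64(252))]
320 [(204, np.int64(16)), (205, np.int64(25)), (206, np.int64(44)), (207, np.int64(40)), (208, np.int64(44)), (209, np.int64(41)), (210, np.int64(40)), (211, np.int64(41)), (212, np.int64(51)), (213, np.int64(151)), (214, np.int64(244)), (215, np.int64(245)), (216, np.int64(249)), (217, np.int64(253))]
350 [(204, np.int64(23)), (205, np.int64(33)), (206, np.int64(42)), (207, np.int64(43)), (208, np.int64(41)), (209, np.int64(44)), (210, np.int64(44)), (211, np.int64(43)), (212, np.int64(101)), (213, np.int64(219)), (214, np.int64(244)), (215, np.int64(247)), (216, np.int64(252)), (217, np.int64(252))]
[582.16217446  89.82636473  12.        ] [569.39167723 170.38250126  12.        ] 81.56210352477801 mid [575.77692584 130.10443299  12.        ] yaw 0.15722081459449017
```

```bash
python3 - <<'E'
from h import *
goal(598,135.2,37,.157+np.pi,.2618,.157)
E
```

```text
goal: shift [ 17.8   1.4 117.4] norm 119 | turn [-0.    -0.001 -0.001] | shift if turned first [ 17.9   1.4 117.4]
```

```bash
python3 -m jog '[{"tx":8.9,"ty":0.7,"tz":40,"ax":0,"ay":0,"az":0,"jaw":1},{"tx":8.9,"ty":0.7,"tz":40,"ax":0,"ay":0,"az":0,"jaw":1},{"tx":0,"ty":0,"tz":22,"ax":0,"ay":0,"az":0,"jaw":1},{"tx":0,"ty":0,"tz":15,"ax":0,"ay":0,"az":0,"jaw":1},{"tx":0,"ty":0,"tz":0,"ax":0,"ay":0,"az":0,"jaw":1}]' | sed -n 2,6p
python3 -m jog '[{"tx":0,"ty":0,"tz":4,"ax":0,"ay":0,"az":0,"jaw":1},{"tx":0,"ty":0,"tz":4,"ax":0,"ay":0,"az":0,"jaw":1},{"tx":0,"ty":0,"tz":0,"ax":0,"ay":0,"az":0,"jaw":1}]' | sed -n 2,6p
python3 - <<'E'
from h import *
st();goal(598,135.2,37,.157+np.pi,.2618,.157);s=sense();print('F tool',np.round(s['force']@rot(s['ee_rot']),1))
E
```

```text
eef_pos: [599.6, 136.0, 36.7]
ee_rot: [0.129, -0.078, 0.988, 0.01]
force: [-0.6, 0.0, 0.4]
grip_width: 0.499
grip_force: 30.6
eef_pos: [601.5, 136.7, 29.6]
ee_rot: [0.13, -0.078, 0.988, 0.01]
force: [0.1, -0.1, -1.3]
grip_width: 0.502
grip_force: 30.6
t 21.05 pos [601.5 136.7  29.6] psi -2.983 z [ 0.256  0.041 -0.966] F [ 0.1 -0.1 -1.3] grip 0.502 30.6 q [ 0.02  0.62  1.64  0.06  0.63 -1.76]
goal: shift [ 1.6 -0.9 -8.1] norm 8 | turn [0.    0.    0.001] | shift if turned first [ 1.6 -0.9 -8.1]
F tool [ 0.2 -0.1  1.3]
```

```bash
for i in 1; do python3 -m jog '[{"tx":0,"ty":0,"tz":2,"ax":0,"ay":0,"az":0,"jaw":1},{"tx":0,"ty":0,"tz":0,"ax":0,"ay":0,"az":0,"jaw":1}]' | sed -n 2,4p; done
python3 -m jog '[{"tx":0,"ty":0,"tz":1.5,"ax":0,"ay":0,"az":0,"jaw":1},{"tx":0,"ty":0,"tz":0,"ax":0,"ay":0,"az":0,"jaw":1}]' | sed -n 2,4p
python3 -m jog '[{"tx":0,"ty":0,"tz":1,"ax":0,"ay":0,"az":0,"jaw":1},{"tx":0,"ty":0,"tz":0,"ax":0,"ay":0,"az":0,"jaw":1}]' | sed -n 2,4p
E=1; python3 - <<'E'
from h import *
s=sense();print('F tool',np.round(s['force']@rot(s['ee_rot']),1))
E
```

```text
eef_pos: [601.9, 136.8, 27.5]
ee_rot: [0.13, -0.078, 0.988, 0.01]
force: [0.3, 0.4, 0.2]
eef_pos: [602.3, 136.8, 26.0]
ee_rot: [0.13, -0.078, 0.988, 0.01]
force: [0.1, -1.0, -0.2]
eef_pos: [602.6, 136.8, 25.7]
ee_rot: [0.13, -0.078, 0.988, 0.01]
force: [-3.8, -1.6, 7.2]
F tool [ 2. -1. -8.]
```

```bash
python3 -m jog '[{"tx":3,"ty":0,"tz":-1,"ax":0,"ay":0,"az":0,"jaw":1},{"tx":2,"ty":0,"tz":0,"ax":0,"ay":0,"az":0,"jaw":1},{"tx":0,"ty":0,"tz":0,"ax":0,"ay":0,"az":0,"jaw":1}]' | sed -n 2,4p
python3 -m jog '[{"tx":1.5,"ty":0,"tz":0,"ax":0,"ay":0,"az":0,"jaw":1},{"tx":0,"ty":0,"tz":0,"ax":0,"ay":0,"az":0,"jaw":1}]' | sed -n 2,4p
python3 -m jog '[{"tx":1.5,"ty":0,"tz":0,"ax":0,"ay":0,"az":0,"jaw":1},{"tx":0,"ty":0,"tz":0,"ax":0,"ay":0,"az":0,"jaw":1}]' | sed -n 2,4p
python3 - <<'E'
from h import *
s=sense();print('F tool',np.round(s['force']@rot(s['ee_rot']),1));st()
E
```

```text
eef_pos: [597.4, 136.0, 24.6]
ee_rot: [0.13, -0.078, 0.988, 0.01]
force: [0.7, -0.3, -0.0]
eef_pos: [596.1, 135.8, 24.3]
ee_rot: [0.13, -0.078, 0.988, 0.01]
force: [-0.3, 0.0, 0.2]
eef_pos: [594.6, 135.6, 24.0]
ee_rot: [0.13, -0.078, 0.988, 0.01]
force: [0.1, 0.8, -0.2]
F tool [-0.2  0.8  0.2]
t 22.68 pos [594.6 135.6  24. ] psi -2.983 z [ 0.256  0.041 -0.966] F [ 0.1  0.8 -0.2] grip 0.5 30.6 q [ 0.02  0.62  1.66  0.06  0.6  -1.76]
```

```bash
python3 -m jog '[{"tx":1,"ty":0,"tz":0,"ax":0,"ay":0,"az":0,"jaw":1},{"tx":0,"ty":0,"tz":0,"ax":0,"ay":0,"az":0,"jaw":1}]' | sed -n 2,4p
python3 -m jog '[{"tx":1,"ty":0,"tz":0,"ax":0,"ay":0,"az":0,"jaw":1},{"tx":0,"ty":0,"tz":0,"ax":0,"ay":0,"az":0,"jaw":1}]' | sed -n 2,4p
python3 -m jog '[{"tx":1,"ty":0,"tz":0,"ax":0,"ay":0,"az":0,"jaw":1},{"tx":0,"ty":0,"tz":0,"ax":0,"ay":0,"az":0,"jaw":1}]' | sed -n 2,4p
python3 - <<'E'
from h import *
s=sense();print('F tool',np.round(s['force']@rot(s['ee_rot']),1));st()
E
```

```text
eef_pos: [593.7, 135.4, 23.7]
ee_rot: [0.13, -0.078, 0.988, 0.01]
force: [-0.1, -0.6, -0.4]
eef_pos: [592.7, 135.2, 23.5]
ee_rot: [0.13, -0.078, 0.988, 0.01]
force: [-0.7, -0.7, 0.0]
eef_pos: [591.9, 135.1, 23.3]
ee_rot: [0.13, -0.078, 0.988, 0.01]
force: [0.6, 1.4, -0.1]
F tool [-0.8  1.3  0.3]
t 23.43 pos [591.9 135.1  23.3] psi -2.983 z [ 0.256  0.041 -0.966] F [ 0.6  1.4 -0.1] grip 0.497 30.6 q [ 0.02  0.62  1.67  0.07  0.6  -1.76]
```

```bash
python3 -m jog '[{"tx":1,"ty":0,"tz":0,"ax":0,"ay":0,"az":0,"jaw":1},{"tx":0,"ty":0,"tz":0,"ax":0,"ay":0,"az":0,"jaw":1}]' | sed -n 2,4p
python3 -m jog '[{"tx":1,"ty":0,"tz":0,"ax":0,"ay":0,"az":0,"jaw":1},{"tx":0,"ty":0,"tz":0,"ax":0,"ay":0,"az":0,"jaw":1}]' | sed -n 2,4p
python3 - <<'E'
from h import *
s=sense();print('F tool',np.round(s['force']@rot(s['ee_rot']),1));st()
c=cap('wrist');save(c,'w10.png',(200,120,500,400),2)
E
```

```text
eef_pos: [591.4, 135.0, 23.4]
ee_rot: [0.131, -0.078, 0.988, 0.01]
force: [2.9, 1.5, 0.8]
eef_pos: [591.0, 134.9, 23.6]
ee_rot: [0.132, -0.078, 0.988, 0.01]
force: [5.0, 2.2, 2.2]
F tool [-5.7  1.4 -0.7]
t 23.93 pos [591.  134.9  23.6] psi -2.983 z [ 0.259  0.041 -0.965] F [5.  2.2 2.2] grip 0.498 30.8 q [ 0.02  0.61  1.67  0.07  0.59 -1.76]
```

View pics/w10.png

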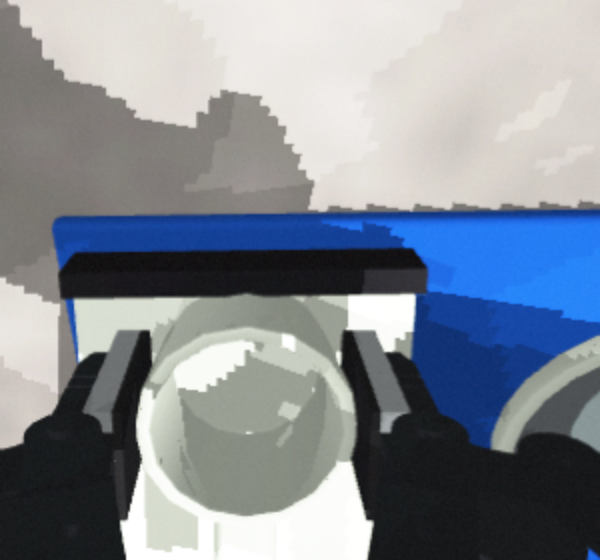

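The cup touches the cleat (contact force about 6 N) and is square to it. Seat and release.

```bash
python3 -m jog '[{"tx":-0.7,"ty":0,"tz":1,"ax":0,"ay":0,"az":0,"jaw":1},{"tx":0,"ty":0,"tz":0,"ax":0,"ay":0,"az":0,"jaw":1}]' | sed -n 2,4p
python3 -m jog '[{"tx":0,"ty":0,"tz":0,"ax":0,"ay":0,"az":0,"jaw":-0.2},{"tx":0,"ty":0,"tz":0,"ax":0,"ay":0,"az":0,"jaw":-0.6},{"tx":0,"ty":0,"tz":0,"ax":0,"ay":0,"az":0,"jaw":-0.6}]' | sed -n 2,5p
python3 -m jog '[{"tx":0,"ty":0,"tz":-25,"ax":0,"ay":0,"az":0,"jaw":-0.6},{"tx":0,"ty":0,"tz":-40,"ax":0,"ay":0,"az":0,"jaw":-0.6},{"tx":0,"ty":0,"tz":-50,"ax":0,"ay":0,"az":0,"jaw":-1},{"tx":0,"ty":0,"tz":0,"ax":0,"ay":0,"az":0,"jaw":-1}]' | sed -n 2,5p
python3 - <<'E'
from h import *
c=cap('wrist');save(c,'w11.png',(170,60,570,440),1.5);st()
P=cloud(c);ex=np.array([np.cos(.157),np.sin(.157)]);ey=np.array([-ex[1],ex[0]])
d=P[...,:2]-[577,132];a=d@ex;b=d@ey;h=P[...,2]-12-a*np.tan(.2618)
m=(h*.966>20)&(h*.966<40)&(np.abs(b)<40)&(a>-30)&(a<110)&(c['color'].min(-1)>90)
q=np.c_[a[m],b[m],h[m]*.966];hd=q[q[:,0]>42]
print(len(q),q.min(0),q.max(0));
if len(hd)>20: print('handle h slope',np.polyfit(hd[:,0],hd[:,2],1),'yaw err',np.polyfit(hd[:,0],hd[:,1],1))
goal(446,-322,150,.155)
E
```

```text
eef_pos: [591.8, 135.0, 22.9]
ee_rot: [0.132, -0.078, 0.988, 0.01]
force: [3.9, 0.9, 7.2]
eef_pos: [590.3, 134.9, 21.4]
ee_rot: [0.129, -0.078, 0.988, 0.01]
force: [-0.2, -0.1, -0.8]
grip_width: 0.802
eef_pos: [562.4, 130.3, 136.4]
ee_rot: [0.133, -0.078, 0.988, 0.01]
force: [-0.7, 0.3, -0.4]
grip_width: 1.001
t 25.15 pos [561.7 130.2 134.1] psi -2.983 z [ 0.258  0.041 -0.965] F [-0.6  0.5 -0.3] grip 1.002 0.0 q [ 0.01  0.39  1.68  0.05  0.81 -1.75]
2158 [-10.53064118 -19.08553514  20.03777315] [78.66018355 23.35055267 34.03936249]
handle h slope [-7.49570589e-03  3.09864174e+01] yaw err [-0.00439335  2.06885698]
goal: shift [ 174.9 -428.4  -63.6] norm 467 | turn [-0.413  0.    -3.111] | shift if turned first [-184.1  429.   -15.9]
```

View pics/w11.png

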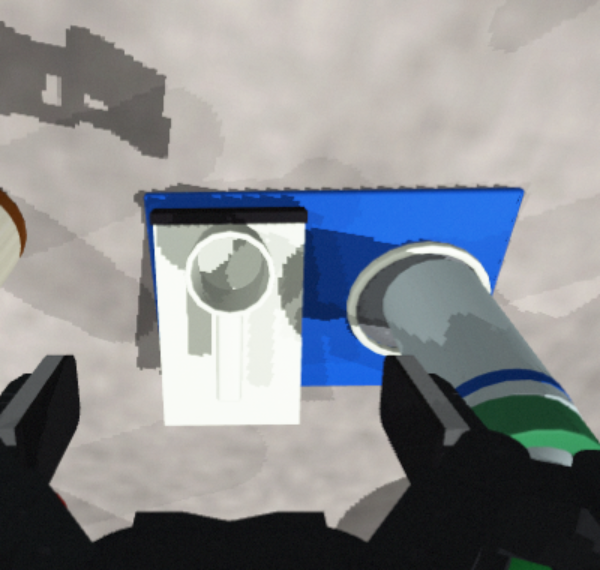

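The scoop lies flat, handle straight up the slope, cup at the cleat (185-275,270). Next the short bottle.

```bash
python3 -m jog '[{"tx":0,"ty":0,"tz":-30,"ax":0,"ay":0.131,"az":0,"jaw":-1},{"tx":0,"ty":0,"tz":-30,"ax":0,"ay":0.131,"az":0,"jaw":-1},{"tx":20.7,"ty":-47.9,"tz":0,"ax":0,"ay":0,"az":0,"jaw":-1},{"tx":20.7,"ty":-47.9,"tz":0,"ax":0,"ay":0,"az":0,"jaw":-1},{"tx":20.7,"ty":-47.9,"tz":0,"ax":0,"ay":0,"az":0,"jaw":-1}]' | sed -n 2,3p
python3 -m jog '[{"tx":20.7,"ty":-47.9,"tz":0,"ax":0,"ay":0,"az":0,"jaw":-1},{"tx":20.7,"ty":-47.9,"tz":0,"ax":0,"ay":0,"az":0,"jaw":-1},{"tx":20.7,"ty":-47.9,"tz":0,"ax":0,"ay":0,"az":0,"jaw":-1},{"tx":20.7,"ty":-47.9,"tz":0,"ax":0,"ay":0,"az":0,"jaw":-1},{"tx":20.7,"ty":-47.9,"tz":0,"ax":0,"ay":0,"az":0,"jaw":-1}]' | sed -n 2,3p
python3 -m jog '[{"tx":20.7,"ty":-47.9,"tz":20,"ax":0,"ay":0,"az":0,"jaw":-1},{"tx":0,"ty":0,"tz":20,"ax":0,"ay":0,"az":0,"jaw":-1},{"tx":0,"ty":0,"tz":0,"ax":0,"ay":0,"az":0,"jaw":-1},{"tx":0,"ty":0,"tz":0,"ax":0,"ay":0,"az":0,"jaw":-1}]' | sed -n 2,3p
python3 - <<'E'
from h import *
st();c=cap('wrist');P=cloud(c);s=sense();hsv=cv2.cvtColor(c['color'],cv2.COLOR_RGB2HSV)
k=(P[...,2]>88)&(P[...,2]<100)&(np.hypot(P[...,0]-446,P[...,1]+324)<40);q=P[k];o=(q.min(0)+q.max(0))/2
print('disc',len(q),o,q.max(0)-q.min(0),'tool',(o-s['eef_pos'])@rot(s['ee_rot']))
goal(446,-325,38,.155+np.pi)
E
```

```text
eef_pos: [510.3, -24.6, 190.0]
ee_rot: [-0.001, -0.079, 0.997, 0.0]
eef_pos: [445.8, -277.5, 190.0]
ee_rot: [-0.001, -0.079, 0.997, 0.001]
eef_pos: [434.2, -326.3, 151.8]
ee_rot: [-0.0, -0.079, 0.997, 0.0]
t 26.9 pos [ 434.2 -326.3  151.8] psi -2.983 z [-0.  0. -1.] F [-0.2 -0.6 -0.5] grip 1.002 0.0 q [-0.86  0.43  1.55  0.    1.16 -2.59]
disc 1503 [ 444.76036032 -323.47694644   91.78938128] [28.61260185 28.69557175  7.55840085] tool [-10.77235136   1.24083001  60.42028526]
goal: shift [-11.7  -0.4 114.2] norm 115 | turn [-0.001  0.     0.004] | shift if turned first [-11.8  -0.4 114.2]
```

```bash
python3 -m jog '[{"tx":-10.8,"ty":1,"tz":0,"ax":0,"ay":0,"az":0,"jaw":-1},{"tx":0,"ty":0,"tz":40,"ax":0,"ay":0,"az":0,"jaw":-1},{"tx":0,"ty":0,"tz":40,"ax":0,"ay":0,"az":0,"jaw":-1},{"tx":0,"ty":0,"tz":34,"ax":0,"ay":0,"az":0,"jaw":-1},{"tx":0,"ty":0,"tz":0,"ax":0,"ay":0,"az":0,"jaw":-1}]' 40 | sed -n 2,4p
python3 -m jog '[{"tx":0,"ty":0,"tz":0,"ax":0,"ay":0,"az":0,"jaw":0},{"tx":0,"ty":0,"tz":0,"ax":0,"ay":0,"az":0,"jaw":1},{"tx":0,"ty":0,"tz":0,"ax":0,"ay":0,"az":0,"jaw":1},{"tx":0,"ty":0,"tz":0,"ax":0,"ay":0,"az":0,"jaw":1},{"tx":0,"ty":0,"tz":0,"ax":0,"ay":0,"az":0,"jaw":1}]' | sed -n 2,6p
python3 -m jog '[{"tx":0,"ty":0,"tz":-30,"ax":0,"ay":0,"az":0,"jaw":1},{"tx":0,"ty":0,"tz":-30,"ax":0,"ay":0,"az":0,"jaw":1},{"tx":0,"ty":0,"tz":0,"ax":0,"ay":0,"az":0,"jaw":1}]' | sed -n 2,6p
python3 - <<'E'
from h import *
goal(609.8,-164.5,100,.155+np.pi);st()
import pickle
c,P=pickle.load(open('w2.pkl','rb'))
# orange slope corners in w2 picture
hsv=cv2.cvtColor(c['color'],cv2.COLOR_RGB2HSV)
from scipy import ndimage as N
m=np.zeros((480,640),bool);m[25:145,390:480]=1;m&=(hsv[...,1]<45)&(hsv[...,2]>200)
m=N.binary_opening(m,iterations=1);l,n=N.label(m);m=l==np.argmax(N.sum(m,l,range(1,n+1)))+1
ap=cv2.approxPolyDP(cv2.convexHull(np.argwhere(m)[:,::-1].astype(np.int32)),5,True)[:,0];print(ap.tolist())
lo=sorted([a for a in ap if a[1]>100],key=lambda a:a[0]);L=[onplane(c,*a,12) for a in lo];print(np.round(L,1));d=L[0]-L[-1];print('mid',(L[0]+L[-1])/2,'len',np.linalg.norm(d),'yaw',np.arctan2(-d[0],d[1]))
E
```

```text
eef_pos: [444.2, -322.8, 36.3]
ee_rot: [-0.001, -0.079, 0.997, 0.002]
force: [-0.3, -0.6, 0.4]
eef_pos: [445.2, -324.6, 39.8]
ee_rot: [0.001, -0.079, 0.997, -0.001]
force: [-0.7, 1.9, 5.8]
grip_width: 0.641
grip_force: 41.8
eef_pos: [445.4, -325.0, 100.7]
ee_rot: [0.002, -0.079, 0.997, -0.002]
force: [0.3, -0.4, -1.0]
grip_width: 0.637
grip_force: 42.8
goal: shift [-187.6  132.6    0.6] norm 230 | turn [-0.005  0.003  0.003] | shift if turned first [-187.2  133.2    0.7]
t 28.57 pos [ 445.4 -325.   100.7] psi -2.983 z [ 0.004 -0.004 -1.   ] F [ 0.3 -0.4 -1. ] grip 0.637 42.8 q [-0.84  0.5   1.59  0.    1.05 -2.57]
[[471, 33], [452, 133], [397, 134], [407, 36]]
[[ 564.4 -241.1   12. ]
 [ 577.5 -318.3   12. ]]
mid [ 570.97666788 -279.68073244   12.        ] len 78.27731379923564 yaw 0.16764611324997677
```

```bash
python3 -m jog '[{"tx":-37.4,"ty":26.6,"tz":0,"ax":0,"ay":0,"az":0,"jaw":1},{"tx":-37.4,"ty":26.6,"tz":0,"ax":0,"ay":0,"az":0,"jaw":1},{"tx":-37.4,"ty":26.6,"tz":0,"ax":0,"ay":0,"az":0,"jaw":1},{"tx":-37.4,"ty":26.6,"tz":0,"ax":0,"ay":0,"az":0,"jaw":1},{"tx":-37.4,"ty":26.6,"tz":0,"ax":0,"ay":0,"az":0,"jaw":1}]' | sed -n 2p
python3 -m jog '[{"tx":0,"ty":0,"tz":0,"ax":0,"ay":0,"az":0,"jaw":1},{"tx":0,"ty":0,"tz":0,"ax":0,"ay":0,"az":0,"jaw":1}]' | sed -n 2p
python3 - <<'E'
from h import *
import pickle
st();c=cap('wrist');save(c,'w12.png');pickle.dump((c,cloud(c)),open('w12.pkl','wb'));goal(610.3,-164.8,50,.155+np.pi)
E
```

```text
eef_pos: [608.8, -161.9, 97.1]
eef_pos: [607.5, -163.4, 97.1]
t 29.45 pos [ 607.5 -163.4   97.1] psi -2.983 z [-0.001  0.    -1.   ] F [-0.3 -0.2 -0.8] grip 0.642 42.8 q [-0.45  0.66  1.32 -0.    1.16 -2.18]
goal: shift [-2.8 -1.4 47.3] norm 47 | turn [ 0.    -0.001  0.002] | shift if turned first [-2.8 -1.4 47.3]
```

View pics/w12.png

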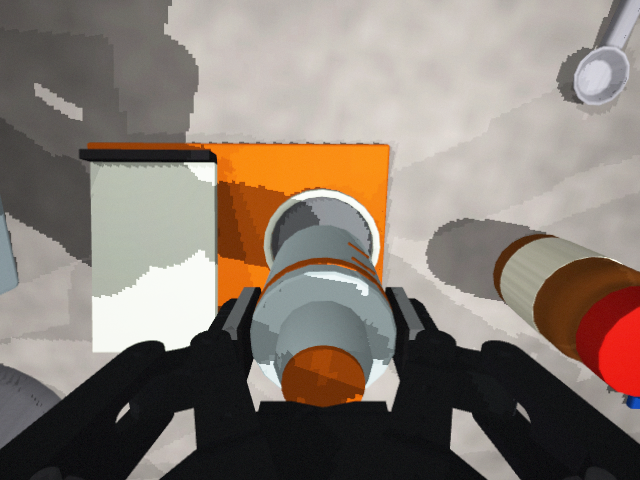

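```bash
python3 - <<'E'
from h import *
import pickle
from scipy.optimize import least_squares
c,P=pickle.load(open('w12.pkl','rb'));im=c['color'].min(-1).astype(int)
pts=[]
hs=cv2.cvtColor(c['color'],cv2.COLOR_RGB2HSV)
w=(hs[...,1]<40)&(hs[...,2]>150);pp=[]
for u in range(280,366,4):
    for v in range(178,215):
        if w[v:v+3,u].all(): pp.append(onplane(c,u,v,12)[:2]);break
pp=np.array(pp);r=least_squares(lambda x:np.hypot(pp[:,0]-x[0],pp[:,1]-x[1])-x[2],[608,-164,40],loss='soft_l1');print('rim outer',r.x)
a=least_squares(lambda x:np.hypot(pp[:,0]-x[0],pp[:,1]-x[1])-40.4,[608,-164],loss='soft_l1').x;print('fixed r',a)
for u in (110,150,200): print(u,next(v for v in range(150,180) if im[v,u]>120))
A=onplane(c,91,163,12);B=onplane(c,216,162,12);print(A,B,'len',np.linalg.norm(A-B),'mid',(A+B)/2,'yaw',np.arctan2(-(B-A)[0],(B-A)[1]))
E
```

```text
rim outer [ 607.40679468 -162.61750793   39.12334319]
fixed r [ 608.80077409 -162.42423244]
110 163
150 163
200 162
[ 575.55966071 -318.45348039   12.        ] [ 562.05726939 -238.96161825   12.        ] len 80.63045776118533 mid [ 568.80846505 -278.70754932   12.        ] yaw 0.16825290783262034
```

```bash
python3 -m jog '[{"tx":-1,"ty":0.8,"tz":25,"ax":0,"ay":0,"az":0,"jaw":1},{"tx":0,"ty":0,"tz":17,"ax":0,"ay":0,"az":0,"jaw":1},{"tx":0,"ty":0,"tz":7,"ax":0,"ay":0,"az":0,"jaw":1},{"tx":0,"ty":0,"tz":0,"ax":0,"ay":0,"az":0,"jaw":1}]' | sed -n 2,6p
python3 -m jog '[{"tx":0,"ty":0,"tz":2,"ax":0,"ay":0,"az":0,"jaw":1},{"tx":0,"ty":0,"tz":0,"ax":0,"ay":0,"az":0,"jaw":1}]' | sed -n 2,4p
python3 -m jog '[{"tx":0,"ty":0,"tz":1.5,"ax":0,"ay":0,"az":0,"jaw":1},{"tx":0,"ty":0,"tz":0,"ax":0,"ay":0,"az":0,"jaw":1}]' | sed -n 2,4p
```

```text
eef_pos: [608.8, -162.5, 48.6]
ee_rot: [-0.0, -0.079, 0.997, 0.0]
force: [-1.0, -0.3, -0.3]
grip_width: 0.638
grip_force: 42.8
eef_pos: [609.1, -162.3, 47.1]
ee_rot: [0.0, -0.079, 0.997, -0.0]
force: [-0.6, -0.1, -0.6]
eef_pos: [609.2, -162.3, 45.7]
ee_rot: [0.0, -0.079, 0.997, -0.0]
force: [-0.1, -0.1, 3.6]
```

```bash
python3 -m jog '[{"tx":0,"ty":0,"tz":0,"ax":0,"ay":0,"az":0,"jaw":0},{"tx":0,"ty":0,"tz":0,"ax":0,"ay":0,"az":0,"jaw":-1},{"tx":0,"ty":0,"tz":0,"ax":0,"ay":0,"az":0,"jaw":-1},{"tx":0,"ty":0,"tz":-40,"ax":0,"ay":0,"az":0,"jaw":-1},{"tx":0,"ty":0,"tz":-50,"ax":0,"ay":0,"az":0,"jaw":-1}]' | sed -n 2,5p
python3 -m jog '[{"tx":0,"ty":0,"tz":-50,"ax":0,"ay":0,"az":0,"jaw":-1},{"tx":30.5,"ty":35.7,"tz":0,"ax":0,"ay":0,"az":0,"jaw":-1},{"tx":30.5,"ty":35.7,"tz":0,"ax":0,"ay":0,"az":0,"jaw":-1},{"tx":30.5,"ty":35.7,"tz":0,"ax":0,"ay":0,"az":0,"jaw":-1},{"tx":30.5,"ty":35.7,"tz":0,"ax":0,"ay":0,"az":0,"jaw":-1}]' | sed -n 2p
python3 -m jog '[{"tx":30.5,"ty":35.7,"tz":0,"ax":0,"ay":0,"az":0,"jaw":-1},{"tx":0,"ty":0,"tz":30,"ax":0,"ay":0,"az":0.15,"jaw":-1},{"tx":0,"ty":0,"tz":30,"ax":0,"ay":0,"az":0.14,"jaw":-1},{"tx":0,"ty":0,"tz":0,"ax":0,"ay":0,"az":0,"jaw":-1},{"tx":0,"ty":0,"tz":0,"ax":0,"ay":0,"az":0,"jaw":-1}]' | sed -n 2p
cat > spoon.py <<'E'
from h import *
from scipy import ndimage as N
st();c=cap('wrist');P=cloud(c);s=sense();save(c,'w13.png')
m=(P[...,2]>3.5)&(P[...,2]<16)&(np.hypot(P[...,0]-430,P[...,1]+8)<80)
l,n=N.label(N.binary_opening(m));m=l==np.argmax(N.sum(m,l,range(1,n+1)))+1;q=P[m];v,u=np.nonzero(m);print('px',u.min(),u.max(),v.min(),v.max(),np.median(q[:,2]))
h=q[(q[:,0]<430)&(q[:,0]>385)][:,:2];d=h-h.mean(0);w,E=np.linalg.eigh(d.T@d);e=E[:,1];e=e*-np.sign(e[0]);nn=np.array([-e[1],e[0]])
t=q[:,:2]@e;print('handle dir',np.arctan2(e[1],e[0]),'len',np.ptp(t))
L=h.mean(0)@nn;g=e*(t.min()+50)+nn*L
print('balance',g,'tool',(np.r_[g,0]-s['eef_pos'])@rot(s['ee_rot']),'bowl end->',t.min(),'tip',t.max())
E
python3 spoon.py
```

```text
eef_pos: [608.3, -162.0, 135.2]
ee_rot: [-0.001, -0.079, 0.997, 0.001]
force: [0.6, 0.4, 0.9]
grip_width: 0.997
eef_pos: [464.6, -39.5, 185.1]
eef_pos: [430.8, -10.2, 126.2]
t 32.38 pos [430.8 -10.2 126.2] psi 3.012 z [ 0.001 -0.    -1.   ] F [-0.3 -0.5  0.5] grip 1.0 0.0 q [-0.3   0.23  1.91 -0.    1.   -1.74]
px 308 346 155 301 7.521451616132538
handle dir 3.00727527811485 len 119.14862182243252
balance [440.71720388  -6.26101242] tool [ -8.98999876   5.22013588 126.33011142] bowl end-> -487.5860893787469 tip -368.4374675563144
```

View pics/w13.png

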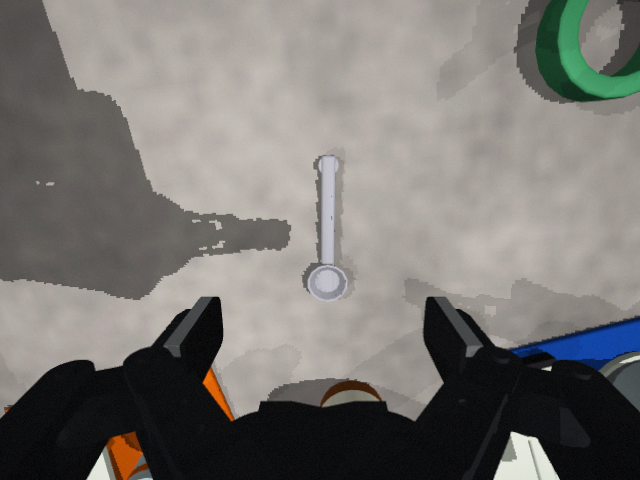

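The spoon is at (328,157)-(328,300), aligned with the tool; grasping at the balance point.

```bash
python3 -m jog '[{"tx":-9,"ty":3.5,"tz":40,"ax":0,"ay":0,"az":0.005,"jaw":-1},{"tx":0,"ty":0,"tz":45,"ax":0,"ay":0,"az":0,"jaw":-0.5},{"tx":0,"ty":0,"tz":30,"ax":0,"ay":0,"az":0,"jaw":0},{"tx":0,"ty":0,"tz":8.5,"ax":0,"ay":0,"az":0,"jaw":0},{"tx":0,"ty":0,"tz":0,"ax":0,"ay":0,"az":0,"jaw":0}]' 40 | sed -n 2,5p
python3 -m jog '[{"tx":0,"ty":0,"tz":0,"ax":0,"ay":0,"az":0,"jaw":1},{"tx":0,"ty":0,"tz":0,"ax":0,"ay":0,"az":0,"jaw":1},{"tx":0,"ty":0,"tz":0,"ax":0,"ay":0,"az":0,"jaw":1},{"tx":0,"ty":0,"tz":0,"ax":0,"ay":0,"az":0,"jaw":1},{"tx":0,"ty":0,"tz":0,"ax":0,"ay":0,"az":0,"jaw":1}]' | sed -n 2,6p
python3 -m jog '[{"tx":0,"ty":0,"tz":-40,"ax":0,"ay":0,"az":0,"jaw":1},{"tx":0,"ty":0,"tz":-40,"ax":0,"ay":0,"az":0.15,"jaw":1},{"tx":0,"ty":0,"tz":-40,"ax":0,"ay":0,"az":0.15,"jaw":1},{"tx":0,"ty":0,"tz":-30,"ax":0,"ay":0,"az":0.15,"jaw":1},{"tx":0,"ty":0,"tz":0,"ax":0,"ay":0,"az":0,"jaw":1}]' | sed -n 2,6p
python3 - <<'E'
from h import *
st();goal(590,-250,155,.167)
c=cap('wrist');P=cloud(c);s=sense();q=(P-s['eef_pos'])@rot(s['ee_rot'])
m=(np.abs(q[...,0])<90)&(np.abs(q[...,1])<25)&(q[...,2]>-25)&(q[...,2]<20)&(q[...,0]>15);h=q[m]
print(len(h),np.percentile(h,[1,50,99],axis=0).round(1),np.polyfit(h[:,0],h[:,2],1),np.polyfit(h[:,0],h[:,1],1));save(c,'w14.png')
E
```

```text
eef_pos: [440.2, -7.9, 2.5]
ee_rot: [0.001, 0.068, 0.998, -0.0]
force: [-0.3, -0.3, 0.7]
grip_width: 0.496
eef_pos: [440.3, -7.9, 2.8]
ee_rot: [0.001, 0.068, 0.998, -0.0]
force: [-1.1, -0.3, 8.5]
grip_width: 0.109
grip_force: 39.5
eef_pos: [440.5, -7.9, 153.8]
ee_rot: [0.003, 0.289, 0.957, 0.0]
force: [-0.4, 0.3, -0.3]
grip_width: 0.108
grip_force: 39.4
t 34.3 pos [440.5  -7.9 153.8] psi 2.555 z [ 0.005 -0.001 -1.   ] F [-0.4  0.3 -0.3] grip 0.108 39.4 q [-0.29  0.21  1.85  0.    1.08 -1.27]
goal: shift [-2.585e+02 -1.189e+02 -1.000e-01] norm 285 | turn [0.006 0.    2.388] | shift if turned first [107.1 263.6  -1.2]
3571 [[15.6 -4.9 -7.7]
 [45.4  1.4 -6.2]
 [68.4  8.1 -4. ]] [ 4.40251938e-03 -6.29875008e+00] [1.25854173e-03 1.48859695e+00]
```

```bash
python3 -m jog '[{"tx":0,"ty":0,"tz":0,"ax":0,"ay":0,"az":0.18,"jaw":1},{"tx":0,"ty":0,"tz":0,"ax":0,"ay":0,"az":0.18,"jaw":1},{"tx":0,"ty":0,"tz":0,"ax":0,"ay":0,"az":0.18,"jaw":1},{"tx":0,"ty":0,"tz":0,"ax":0,"ay":0,"az":0.18,"jaw":1},{"tx":0,"ty":0,"tz":0,"ax":0,"ay":0,"az":0.18,"jaw":1}]' | sed -n 3p
python3 -m jog '[{"tx":0,"ty":0,"tz":0,"ax":0,"ay":0,"az":0.18,"jaw":1},{"tx":0,"ty":0,"tz":0,"ax":0,"ay":0,"az":0.18,"jaw":1},{"tx":0,"ty":0,"tz":0,"ax":0,"ay":0,"az":0.18,"jaw":1},{"tx":0,"ty":0,"tz":0,"ax":0,"ay":0,"az":0.18,"jaw":1},{"tx":0,"ty":0,"tz":0,"ax":0,"ay":0,"az":0.18,"jaw":1}]' | sed -n 3p
python3 -m jog '[{"tx":0,"ty":0,"tz":0,"ax":0,"ay":0,"az":0.18,"jaw":1},{"tx":0,"ty":0,"tz":0,"ax":0,"ay":0,"az":0.18,"jaw":1},{"tx":0,"ty":0,"tz":0,"ax":0,"ay":0,"az":0.18,"jaw":1},{"tx":0,"ty":0,"tz":0,"ax":0,"ay":0,"az":0.048,"jaw":1},{"tx":18.2,"ty":41.3,"tz":0,"ax":0,"ay":0,"az":0,"jaw":1}]' | sed -n 3p
python3 -m jog '[{"tx":18.2,"ty":41.3,"tz":0,"ax":0,"ay":0,"az":0,"jaw":1},{"tx":18.2,"ty":41.3,"tz":0,"ax":0,"ay":0,"az":0,"jaw":1},{"tx":18.2,"ty":41.3,"tz":0,"ax":0,"ay":0,"az":0,"jaw":1},{"tx":18.2,"ty":41.3,"tz":0,"ax":0,"ay":0,"az":0,"jaw":1},{"tx":18.2,"ty":41.3,"tz":0,"ax":0,"ay":0,"az":0,"jaw":1}]' | sed -n 2,3p
python3 -m jog '[{"tx":18.2,"ty":41.3,"tz":0,"ax":0,"ay":0,"az":0,"jaw":1},{"tx":0,"ty":0,"tz":0,"ax":0,"ay":0,"az":0,"jaw":1},{"tx":0,"ty":0,"tz":0,"ax":0,"ay":0,"az":0,"jaw":1}]' | sed -n 2,3p
python3 - <<'E'
from h import *
st();goal(614.5,-271.7,67.6,.167,.2618,.167)
E
```

```text
ee_rot: [-0.001, 0.678, 0.735, -0.001]
ee_rot: [-0.001, 0.93, 0.367, -0.001]
ee_rot: [-0.001, 0.996, 0.086, -0.001]
eef_pos: [588.6, -234.9, 149.8]
ee_rot: [-0.001, 0.996, 0.084, -0.001]
eef_pos: [612.6, -270.9, 150.2]
ee_rot: [-0.001, 0.996, 0.084, -0.001]
t 37.23 pos [ 612.6 -270.9  150.2] psi 0.168 z [-0.002  0.002 -1.   ] F [-0.1  0.5 -0. ] grip 0.11 39.4 q [-0.59  0.7   1.11  0.    1.34  0.81]
goal: shift [ 1.9  1.3 82.6] norm 83 | turn [-0.002  0.264  0.001] | shift if turned first [-19.7   1.1  80.2]
```

```bash
python3 -m jog '[{"tx":0,"ty":0,"tz":0,"ax":0,"ay":0.132,"az":0,"jaw":1},{"tx":0,"ty":0,"tz":0,"ax":0,"ay":0.132,"az":0,"jaw":1},{"tx":-9.8,"ty":0.5,"tz":40,"ax":0,"ay":0,"az":0,"jaw":1},{"tx":-9.8,"ty":0.5,"tz":40,"ax":0,"ay":0,"az":0,"jaw":1},{"tx":0,"ty":0,"tz":0,"ax":0,"ay":0,"az":0,"jaw":1}]' | sed -n 2,4p
python3 -m jog '[{"tx":0,"ty":0,"tz":15,"ax":0,"ay":0,"az":0,"jaw":1},{"tx":0,"ty":0,"tz":12,"ax":0,"ay":0,"az":0,"jaw":1},{"tx":0,"ty":0,"tz":6,"ax":0,"ay":0,"az":0,"jaw":1},{"tx":0,"ty":0,"tz":0,"ax":0,"ay":0,"az":0,"jaw":1}]' | sed -n 2,4p
python3 - <<'E'
from h import *
st();goal(625.2-.5,-270,27+1.9,.167,.2618,.167);c=cap('wrist');save(c,'w14.png',(120,60,520,440),1.5)
E
```

```text
eef_pos: [613.6, -270.2, 66.6]
ee_rot: [-0.013, 0.988, 0.083, 0.129]
force: [-0.2, 0.4, 0.4]
eef_pos: [623.9, -270.7, 37.3]
ee_rot: [-0.011, 0.988, 0.083, 0.131]
force: [-1.0, -0.2, -0.3]
t 38.35 pos [ 623.9 -270.7   37.3] psi 0.167 z [ 0.257  0.044 -0.965] F [-1.  -0.2 -0.3] grip 0.108 39.4 q [-0.65  0.74  1.38  0.26  0.85  0.6 ]
goal: shift [-1.3 -0.6  8.3] norm 8 | turn [-0.    -0.002 -0.   ] | shift if turned first [-1.2 -0.6  8.3]
```

View pics/w14.png

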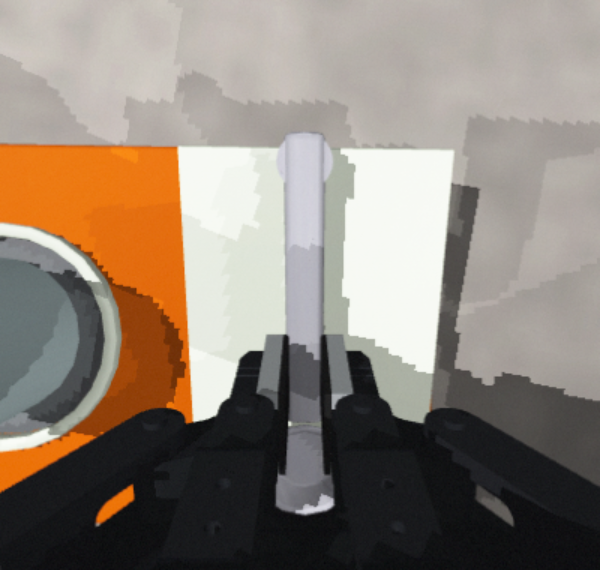

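The spoon is aligned over the slope (column 305), parallel to its sides. Lowering to contact.

```bash
python3 -m jog '[{"tx":0,"ty":0,"tz":5,"ax":0,"ay":0,"az":0,"jaw":1},{"tx":0,"ty":0,"tz":1,"ax":0,"ay":0,"az":0,"jaw":1},{"tx":0,"ty":0,"tz":0,"ax":0,"ay":0,"az":0,"jaw":1}]' | sed -n 2,4p
python3 -m jog '[{"tx":0,"ty":0,"tz":1.2,"ax":0,"ay":0,"az":0,"jaw":1},{"tx":0,"ty":0,"tz":0,"ax":0,"ay":0,"az":0,"jaw":1}]' | sed -n 2,4p
python3 -m jog '[{"tx":0,"ty":0,"tz":1.2,"ax":0,"ay":0,"az":0,"jaw":1},{"tx":0,"ty":0,"tz":0,"ax":0,"ay":0,"az":0,"jaw":1}]' | sed -n 2,4p
```

```text
eef_pos: [625.3, -270.6, 31.7]
ee_rot: [-0.011, 0.988, 0.083, 0.131]
force: [-0.2, -0.4, -0.3]
eef_pos: [625.7, -270.6, 30.6]
ee_rot: [-0.011, 0.988, 0.083, 0.131]
force: [0.5, 0.1, -0.3]
eef_pos: [625.8, -270.6, 30.4]
ee_rot: [-0.011, 0.988, 0.083, 0.131]
force: [-6.8, 1.4, 9.3]
```

Contact. Back off 1 mm and slide down to the cleat.

```bash
python3 -m jog '[{"tx":-2,"ty":0,"tz":-1.2,"ax":0,"ay":0,"az":0,"jaw":1},{"tx":-2,"ty":0,"tz":0,"ax":0,"ay":0,"az":0,"jaw":1},{"tx":-1,"ty":0,"tz":0,"ax":0,"ay":0,"az":0,"jaw":1},{"tx":0,"ty":0,"tz":0,"ax":0,"ay":0,"az":0,"jaw":1}]' | sed -n 2,4p
python3 -m jog '[{"tx":-1,"ty":0,"tz":0,"ax":0,"ay":0,"az":0,"jaw":1},{"tx":0,"ty":0,"tz":0,"ax":0,"ay":0,"az":0,"jaw":1}]' | sed -n 2,4p
python3 -m jog '[{"tx":-1,"ty":0,"tz":0,"ax":0,"ay":0,"az":0,"jaw":1},{"tx":0,"ty":0,"tz":0,"ax":0,"ay":0,"az":0,"jaw":1}]' | sed -n 2,4p
python3 -m jog '[{"tx":-1,"ty":0,"tz":0,"ax":0,"ay":0,"az":0,"jaw":1},{"tx":0,"ty":0,"tz":0,"ax":0,"ay":0,"az":0,"jaw":1}]' | sed -n 2,4p
```

```text
eef_pos: [620.8, -271.4, 29.2]
ee_rot: [-0.011, 0.988, 0.083, 0.131]
force: [-1.9, -0.7, 1.0]
eef_pos: [619.9, -271.5, 28.9]
ee_rot: [-0.011, 0.988, 0.083, 0.131]
force: [-0.1, -1.0, 0.2]
eef_pos: [618.9, -271.7, 28.7]
ee_rot: [-0.011, 0.988, 0.083, 0.131]
force: [-0.3, -0.0, -0.7]
eef_pos: [617.9, -271.8, 28.4]
ee_rot: [-0.011, 0.988, 0.083, 0.131]
force: [0.1, -0.0, 0.5]
```

```bash
python3 -m jog '[{"tx":-1,"ty":0,"tz":0,"ax":0,"ay":0,"az":0,"jaw":1},{"tx":0,"ty":0,"tz":0,"ax":0,"ay":0,"az":0,"jaw":1}]' | sed -n 2,4p
python3 -m jog '[{"tx":-1,"ty":0,"tz":0,"ax":0,"ay":0,"az":0,"jaw":1},{"tx":0,"ty":0,"tz":0,"ax":0,"ay":0,"az":0,"jaw":1}]' | sed -n 2,4p
python3 -m jog '[{"tx":-1,"ty":0,"tz":0,"ax":0,"ay":0,"az":0,"jaw":1},{"tx":0,"ty":0,"tz":0,"ax":0,"ay":0,"az":0,"jaw":1}]' | sed -n 2,4p
```

```text
eef_pos: [617.0, -272.0, 28.2]
ee_rot: [-0.011, 0.988, 0.083, 0.131]
force: [-0.7, -0.3, -0.7]
eef_pos: [616.2, -272.2, 28.0]
ee_rot: [-0.011, 0.988, 0.083, 0.131]
force: [0.6, 0.1, -0.5]
eef_pos: [615.9, -272.3, 28.2]
ee_rot: [-0.011, 0.988, 0.082, 0.132]
force: [4.9, 0.7, 1.7]
```

```bash
python3 -m jog '[{"tx":0.3,"ty":0,"tz":0.8,"ax":0,"ay":0,"az":0,"jaw":1},{"tx":0,"ty":0,"tz":0,"ax":0,"ay":0,"az":0,"jaw":1}]' | sed -n 2,4p
python3 -m jog '[{"tx":0,"ty":0,"tz":0,"ax":0,"ay":0,"az":0,"jaw":0.5},{"tx":0,"ty":0,"tz":0,"ax":0,"ay":0,"az":0,"jaw":0.2},{"tx":0,"ty":0,"tz":0,"ax":0,"ay":0,"az":0,"jaw":0.2}]' | sed -n 2,5p
python3 -m jog '[{"tx":0,"ty":0,"tz":-30,"ax":0,"ay":0,"az":0,"jaw":0.2},{"tx":0,"ty":0,"tz":-40,"ax":0,"ay":0,"az":0,"jaw":0.2},{"tx":0,"ty":0,"tz":-50,"ax":0,"ay":0.131,"az":0,"jaw":0.2},{"tx":0,"ty":0,"tz":-50,"ax":0,"ay":-0.131,"az":0,"jaw":0.2},{"tx":0,"ty":0,"tz":-40,"ax":0,"ay":0,"az":0,"jaw":0.2}]' | sed -n 2,3p
python3 -m jog '[{"tx":0,"ty":0,"tz":0,"ax":0,"ay":0,"az":0,"jaw":-1},{"tx":0,"ty":0,"tz":0,"ax":0,"ay":0,"az":0,"jaw":-1},{"tx":0,"ty":0,"tz":0,"ax":0,"ay":0,"az":0,"jaw":-1}]' | sed -n 2,3p
python3 - <<'E'
from h import *
st();c=cap('wrist');save(c,'w15.png');P=cloud(c);ex=np.array([np.cos(.167),np.sin(.167)]);ey=np.array([-ex[1],ex[0]])
d=P[...,:2]-[570,-279.2];a=d@ex;b=d@ey;h=(P[...,2]-12-a*np.tan(.2618))*.966
m=(h>4)&(h<20)&(np.abs(b)<32)&(a>0)&(a<125);q=np.c_[a[m],b[m],h[m]];hd=q[(q[:,0]>55)&(q[:,0]<110)]
print(len(q),q.min(0),q.max(0),np.polyfit(hd[:,0],hd[:,1],1),np.polyfit(hd[:,0],hd[:,2],1))
E
```

```text
eef_pos: [616.0, -272.3, 27.8]
ee_rot: [-0.011, 0.988, 0.083, 0.132]
force: [0.7, 2.2, 6.1]
eef_pos: [615.4, -272.2, 26.7]
ee_rot: [-0.011, 0.988, 0.083, 0.131]
force: [0.4, 0.8, -0.1]
grip_width: 0.399
eef_pos: [555.3, -282.5, 230.0]
ee_rot: [-0.01, 0.988, 0.083, 0.131]
eef_pos: [555.3, -282.0, 226.0]
ee_rot: [-0.012, 0.988, 0.082, 0.13]
t 42.9 pos [ 555.3 -282.   226. ] psi 0.166 z [ 0.255  0.045 -0.966] F [-0.7 -0.   0.2] grip 0.992 0.0 q [-0.74  0.43  1.38  0.22  1.19  0.59]
1395 [ 1.35149927e-03 -1.42309237e+01  4.00226585e+00] [110.73251839  17.25996907  11.00133517] [-0.01220425  2.22018261] [-5.24373254e-03  8.27955469e+00]
```

View pics/w15.png

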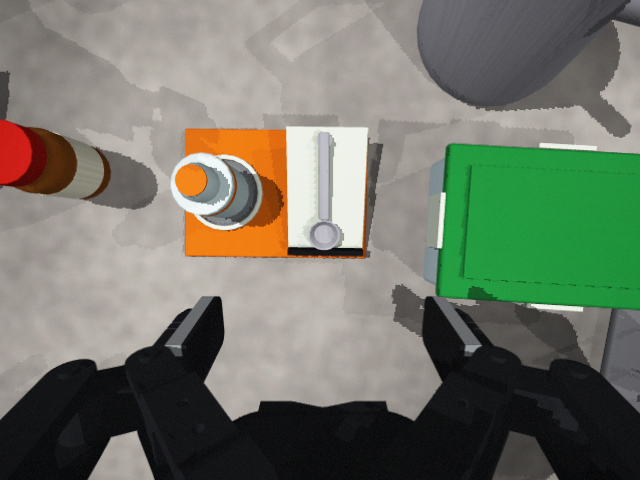

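The orange kit is right: spoon flat and straight with its bowl at the cleat (324,233), short bottle in the well (215,190). The blue kit was checked earlier and not disturbed since. Handing in.

```bash
python3 -c "
from rig import finish_job; print(finish_job())"
```

```text
the job is handed in; nothing more can be done
None
```

Both feeding kits are made up in the order asked and handed in at about 43 s; the storage box, jar and cup were not touched, and the hand-in gave no verdict.

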